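# Secure a bottle on the shaker platform with quarter-turn stop posts

## Robot

A 6-joint arm with a two-finger parallel gripper is mounted at the origin on the work surface. World frame = base frame: x ahead of the robot, y to its left, z up, the work surface at z = 0. Lengths are in mm, angles in rad, forces in N, time in s.
With the tool pointing down it reaches from about 350 to 775 mm from the base axis. Payload 7.3 kg.
Tool frame: the origin (TCP) lies between the finger pads; the fingertips stand 25 mm ahead of it and the grasp point (between the pads) lies 6 mm ahead of it; z points along the fingers, y is the line along which they close (so a half turn about z gives the same grasp; the last joint's range is limited). The gripper opens to 92 mm and grips with 3 to 60 N. Pads are 19 mm wide; open, the fingers measure 130 mm over their backs; the gripper's body (75 mm by 190 mm) begins 47 mm behind the grasp point.
Start: joints at [1.163, 0.342, 1.524, -0, 1.275, -0.146], TCP at [135.864, 507.135, 228.041] pointing down, gripper open.
Joint ranges: [-2.53, 2.53], [-0.77, 2.02], [0.04, 2.7], [-1, 4.14], [0.28, 2.66], [-3.11, 3.11]. Speed limits (rad/s): [2.57, 2.57, 3.14, 3.14, 3.14, 3.14].

## Interface

Orientations are given as [roll, pitch, yaw] about the fixed x, y, z axes, in that order (R = Rz(yaw) Ry(pitch) Rx(roll)).
In Python, from plant import bot gives the robot as it stands.
- The arm moves only by the tool play_rows, never from a script. Its argument "commands" is a list of rows, each an object of numbers: "x", "y", "z": the shift along the tool's x, y, z in m; "twist": the turn about the tool's z in degrees. In form: [{"x": .., "y": .., "z": .., "twist": ..}, ...]. A call has exactly 8 rows; each row is the pose to reach, as a shift and turn from the pose commanded when the call began, along the tool's axes at that moment; what a row does not reach only later rows make up. A row lasts 1/10 s, in which the tool goes at most 50 mm and 8.59 degrees, less where a joint would pass 70% of its speed; a pose out of reach is approached as far as the arm can. A call with a gripper value outside its range is refused whole. "jaw" is the closure, from 0 (fully open) to 1 (shut), set as the call begins (left out, the last holds). The fingers move at their own pace and stop on an object; the grip force is fixed at half the most. Time passes only in rows, so rows that repeat a pose let the fingers close, or fill a call up. It gives the time, the measured TCP pose, the force, the opening and the grip force at its end, in the units of the state.
- bot.get_obs(): the state, without advancing time (a new reading comes with each control period).
- bot.capture(name): name is "scene" or "top"; returns a dict with "pixels" (384x512x3 uint8, red, green, blue), "fx", "fy", "cx", "cy" (pixels), "eye" and "rotation" of the camera in the world. Camera axes: x right, y down, z forward; pixel columns grow to the right and rows downward; lengths in mm; the calibration is good to about 2 mm. A picture is of the moment at which its call begins. There is no depth.
- bot.close_job(): hands the job in; it is judged then, once.
The state is a dict: "time": time; "joint_positions": joint angles; "dq": joint speeds; "tau": joint torques, N m; "tool_pos": TCP position; "tcp_rot": TCP orientation; "contact_force": force on the tool from outside, world axes, zero at the start; "moment": the same for the moment, N m; "grip_width": finger opening in mm; "finger_force": force on a finger pad.
Only numpy, scipy, OpenCV 4.12 (cv2) and the standard library are available. Lean on these libraries where they do the work, as an engineer would, in place of code of your own. Each camera call takes 0.05 s, during which the arm holds its last target. There are 200 camera calls.

## Task

Get the amber bottle lying on the shaker ready for mixing: roll it along the platform, not sliding or lifting it, until it lies against the rubber-faced fence at the back. Then take the two stop posts with the flat wings from the white holder block and lock one in each slot close up behind the bottle: drop it in with its wing along the slot until the sleeve sits on the platform, then give it a quarter turn so that the wing stands square across the slot, leaving the bottle at most 8 mm of play between posts and fence. Do not knock over or push about the flask on the platform, the round-knobbed post, the specimen pot or the beaker.

Things in the scene. Friction and masses are not known exactly. Their poses are not given: they have to be found in the camera images.
- platform (a point): Centre of the top of the shaker's square aluminium platform (260 x 260 mm, level, 105 mm above the bench), fixed. x along the slots towards the fence (away from the robot within 15 degrees), y left across the slots, z up. The rim along its -x edge stands 4 mm proud. The housing below reaches 42 mm farther at -x, under 60 mm high
- slot_left (a point): Point on the centre line of the left T-slot (platform y = +30 mm), at the surface, 80.5 mm in front of the fence's face: a post here leaves 3.5 mm of play. Axes as the platform. Slot 14 mm wide between lips 4 mm thick; under them a cavity 28 mm wide, down to 14 mm below the surface. Ends closed (-108 and +100 mm): a T-foot enters only from above, lengthwise
- slot_right (a point): The same for the identical right T-slot (platform y = -30 mm)
- fence (a point): Middle of the fence's rubber face at the platform's surface, 98 mm along the platform's +x; the face is upright, faces -x, 150 mm long along y, 32 mm high
- bottle_center (a point): Amber bottle with label, 0.26 kg, lying across both slots: body 61 mm dia, 92 mm long; neck and black cap (29 mm dia) add 46 mm at -y. Point: on its axis, mid-body, 30.5 mm above the platform; y along its axis away from the cap, x and z turn as it rolls (z starts up). Gently pushed from behind it rolls and stays where left. At the fence its axis is at platform x = 67.5 mm
- post1_wing (a point): One of two equal stop posts, 0.15 kg: grey sleeve 32 mm dia, 62 mm tall; on it an upright black wing 38 long, 10 thick, 32 mm tall to grip; below it a 9 mm neck and a T-foot 22x10x6 mm parallel to the wing, its underside 12 mm down. Point: middle of the wing, 78 mm above the sleeve's lower end; x along the wing, z up. Starts upright, any yaw, sleeve on the holder's top, foot in a hole
- post2_wing (a point): The other of two equal stop posts, 0.15 kg: grey sleeve 32 mm dia, 62 mm tall; on it an upright black wing 38 long, 10 thick, 32 mm tall to grip; below it a 9 mm neck and a T-foot 22x10x6 mm parallel to the wing, its underside 12 mm down. Point: middle of the wing, 78 mm above the sleeve's lower end; x along the wing, z up. Starts upright, any yaw, sleeve on the holder's top, foot in a hole
- screwpost_knob (a point): Post of another platform, not wanted: same grey sleeve, but a round black knob 36 mm in diameter, 26 mm tall on top and a threaded stud below. Stands in the holder with the stop posts; leave it there. Point: middle of the knob, 75 mm above the holder's top, z up
- holder: White block 210 x 66 x 26 mm, fixed on the bench left or right of the shaker, with three round 27 mm holes along its x at -70, 0 and +70 mm, in which the two stop posts and the round-knobbed post stand in any order. Origin: middle of its underside, z up
- tuberack: White tube rack 222 x 86 mm with capped blood tubes up to 104 mm tall, fixed, on the other side of the shaker from the holder. Origin: middle of its underside, x along its length
- flask_center (a point): Conical flask, base 60 mm in diameter, 108 mm tall with its white stopper, in a spring clamp on the platform (platform x -15, y +98 mm); its top is 213 mm above the bench. Point on its axis 52 mm above the platform, z up. Leave it
- pot_center (a point): Lidded specimen pot, 52 mm in diameter, 62 mm tall, on the bench behind the left-hand block or rack. Point half-way up, z up. Leave it
- beaker_center (a point): Glass beaker, 68 mm in diameter, 85 mm tall, on the bench behind the right-hand block or rack. Point half-way up, z up. Leave it
Things that resemble listed ones, but are neither listed nor needed, are in the scene too. Leave any blue look-alike of the part that bears bottle_center alone.

How it is judged:
By the outcome, as a careful person would: the job done as asked, in the order asked, and still so for the second after the job is handed in, with the robot touching nothing.
It also fails if it takes over 72 s, if anything falls off the work surface, if the arm or the gripper's body presses on something with over 40 N, if the wrist force passes 120 N, or if a joint passes its speed limit or range.

## Working session

There is one attempt and no reset: what is moved stays moved. The work goes in short steps, Python scripts to look and compute and a tool call to move; the robot and the scene stay as the last step left them, time stands still between calls to the robot, and variables do not carry over. Pictures are saved under pics/ and viewed, at most 10 in all, crops included, and the job is handed in when it is done.

Besides the shell and the picture viewer there is one more tool, called after "Emit:" as name([rows], argument=value, ...), one row to a line, values as JSON. play_rows: Moves the arm, as the interface text tells. Its arguments: {"type":"object","properties":{"commands":{"type":"array"},"jaw":{"type":"number"}},"required":["commands"]}

```bash
ls; mkdir -p pics
python3 - <<'E'
from plant import bot
import cv2,numpy as np,pickle
o=bot.get_obs();print(o)
for n in("scene","top"):
    c=bot.capture(n);pickle.dump(c,open(f"{n}0.pkl","wb"))
    print(n,c["fx"],c["fy"],c["cx"],c["cy"],c["eye"],np.round(c["rotation"],4).tolist())
    cv2.imwrite(f"pics/{n}0.png",cv2.resize(c["pixels"][:,:,::-1],(800,600),interpolation=cv2.INTER_CUBIC))
E
```

```text
pics
{'time': 0.0, 'joint_positions': array([ 1.16297830e+00,  3.42713900e-01,  1.52500433e+00, -4.14243071e-06,
        1.27538512e+00, -1.45974489e-01]), 'dq': array([ 2.55338697e-06, -9.98297445e-04,  3.34749021e-04,  1.91752917e-03,
       -1.07604173e-03,  3.17557220e-04]), 'tau': array([-2.71343903e-03, -4.31224930e+01, -2.44216508e+01,  7.15126027e-02,
        5.58308023e-02, -1.36696153e-04]), 'tool_pos': array([135.71057872, 506.74686688, 227.35396159]), 'tcp_rot': array([-3.14009744e+00, -2.15822123e-04,  2.87975016e+00]), 'contact_force': array([ 0.18705511,  0.3121215 , -1.01623064]), 'moment': array([-0.02832723,  0.00338223, -0.00349383]), 'finger_force': 0.0, 'grip_width': 91.48587788641409}
scene 469.5151472014039 469.5151472014039 252.6649482976596 191.385048403447 [1439.48651837 -244.53824129 1012.26067122] [-2.3605, 0.0034, 1.3756]
top 404.6514447762236 404.6514447762236 257.23524035726626 186.81820154066614 [ 337.29268895  -74.78174377 1349.28438677] [-2.9579, 0.0122, -1.5998]
```

View pics/scene0.png

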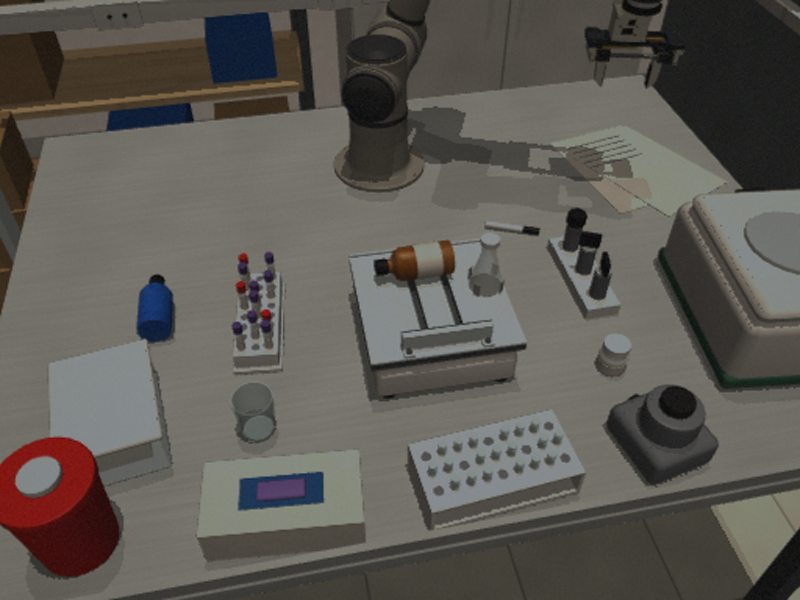

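View pics/top0.png

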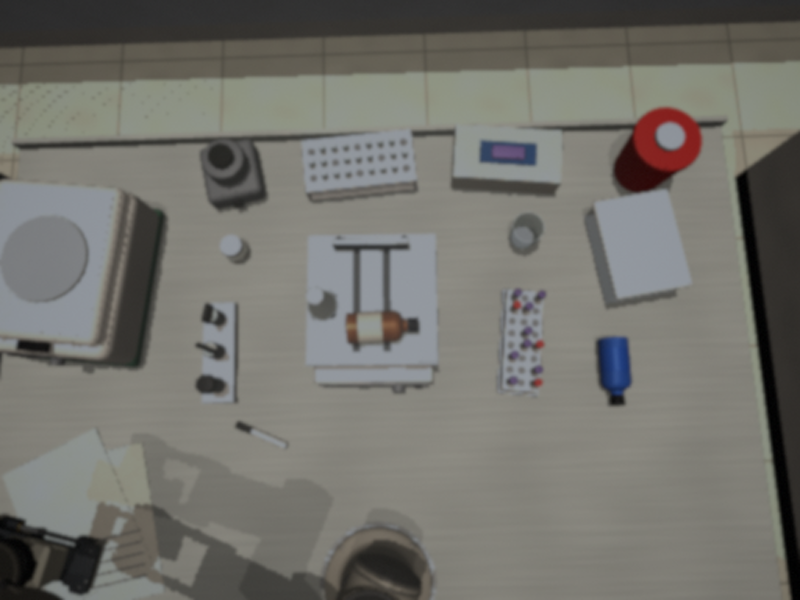

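The scene picture shows the amber bottle at (425,262) and a blue look-alike at (155,310). The holder is on the left of the shaker, with a round knob at (576,216), and wings at (592,240) and (604,265). The top picture agrees: amber bottle at (380,326), blue at (615,365), knob (208,384), wings (210,348) and (212,315). Next I'll take close crops.

```bash
cat > h.py <<'E'
import numpy as np,cv2,pickle
from scipy.spatial.transform import Rotation as R
def load(n): return pickle.load(open(n+".pkl","rb"))
def proj(c,P):
    P=np.atleast_2d(P).astype(float); q=(P-c["eye"])@R.from_euler("xyz",c["rotation"]).as_matrix()
    return np.c_[c["fx"]*q[:,0]/q[:,2]+c["cx"],c["fy"]*q[:,1]/q[:,2]+c["cy"]]
def back(c,uv,z):
    d=R.from_euler("xyz",c["rotation"]).as_matrix()@np.array([(uv[0]-c["cx"])/c["fx"],(uv[1]-c["cy"])/c["fy"],1])
    return c["eye"]+d*(z-c["eye"][2])/d[2]
def crop(c,u0,v0,w,h,s,name,grid=10):
    im=c["pixels"][v0:v0+h,u0:u0+w,::-1]
    im=cv2.resize(im,None,fx=s,fy=s,interpolation=cv2.INTER_CUBIC)
    im=np.clip(255*(im/255.)**0.6,0,255).astype(np.uint8)
    for u in range(u0-u0%grid+grid,u0+w,grid):
        cv2.line(im,(int((u-u0)*s),0),(int((u-u0)*s),6),(0,0,255),1);cv2.putText(im,str(u),(int((u-u0)*s)-10,16),0,.35,(0,0,255))
    for v in range(v0-v0%grid+grid,v0+h,grid):
        cv2.line(im,(0,int((v-v0)*s)),(6,int((v-v0)*s)),(0,0,255),1);cv2.putText(im,str(v),(8,int((v-v0)*s)+4),0,.35,(0,0,255))
    cv2.imwrite(f"pics/{name}.png",im)
E
python3 - <<'E'
from h import *
crop(load("top0"),122,142,165,118,4.8,"topc")
crop(load("scene0"),220,125,178,130,4.4,"scenec")
E
```

```text
(no output)
```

View pics/topc.png

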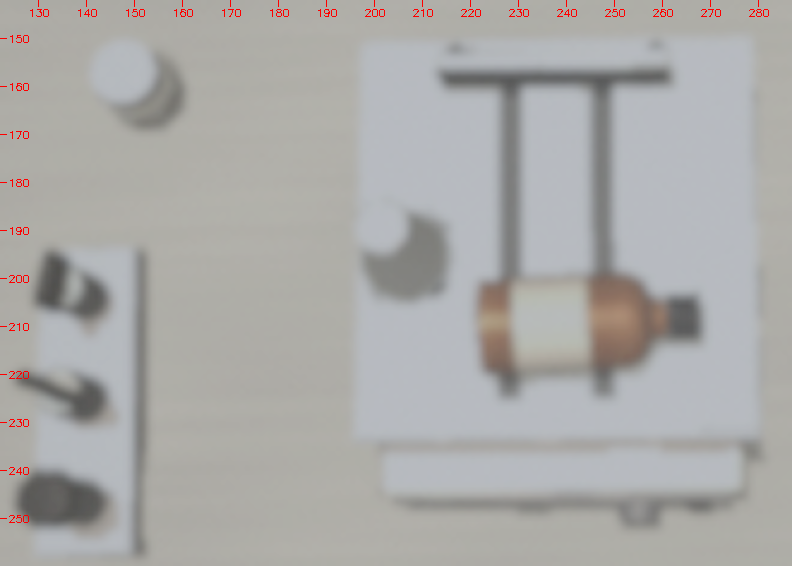

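View pics/scenec.png

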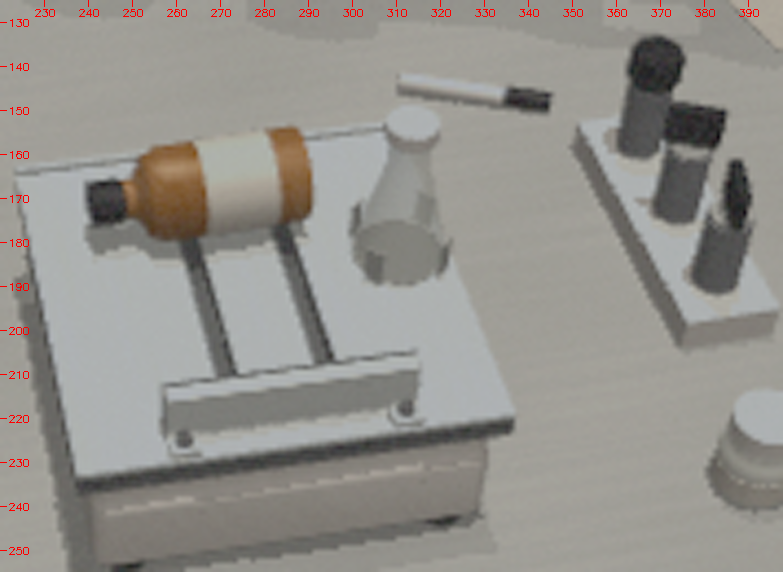

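The far wing is the upright black blade at scene-crop (740,195), and the middle wing is at (695,125). The knobbed post nearest the robot is at (655,63) and stays put. The amber bottle has its cap at (105,200). Platform corners and slots read cleanly, so I'll fit the poses now.

```bash
cat > fit.py <<'E'
from h import *
from scipy.optimize import least_squares
T,S=load("top0"),load("scene0")
t=lambda x,y:((x+.5)/4.8-.5+122,(y+.5)/4.8-.5+142)
s=lambda x,y:((x+.5)/4.4-.5+220,(y+.5)/4.4-.5+125)
def W(p,L):
    L=np.atleast_2d(L).astype(float);c,n=np.cos(p[2]),np.sin(p[2])
    return np.c_[p[0]+c*L[:,0]-n*L[:,1],p[1]+n*L[:,0]+c*L[:,1],L[:,2]]
def fit(obs,p0,name):
    f=lambda p:np.concatenate([(proj(c,W(p,l))[0]-uv) for c,uv,l in obs])
    r=least_squares(f,p0,loss="soft_l1");print(name,np.round(r.x,3));print(np.round(r.fun.reshape(-1,2) if r.fun.size==2*len(obs) else f(r.x),1).tolist());return r.x
if __name__=="__main__":
    plat=fit([(T,t(360,37),(130,130,105)),(T,t(752,36),(130,-130,105)),(T,t(760,440),(-130,-130,109)),(T,t(354,438),(-130,130,109)),
     (S,s(15,173),(-130,-130,109)),(S,s(78,474),(130,-130,105)),(S,s(513,418),(130,130,105)),
     (S,s(162,386),(98,-75,137)),(S,s(416,353),(98,75,137))],[650,0,0],"plat")
    hold=fit([(T,t(135,248),(105,-33,26)),(T,t(134,553),(-105,-33,26)),(T,t(36,553),(-105,33,26)),
     (S,s(683,330),(105,-33,26)),(S,s(776,310),(105,33,26)),(S,s(577,126),(-105,-33,26))],[600,300,0],"hold")
    for k in(-70,0,70):print("hole",k,W(hold,(k,0,26))[0])
    b=lambda x,y,z:back(T,t(x,y),z)
    # bottle: body centre outline top/bottom & axis ends in top view at axis height
    for uv in((478,325),(622,325),(550,277),(550,374),(700,318)):
        d=b(*uv,135.5)[:2]-plat[:2];c,n=np.cos(plat[2]),np.sin(plat[2]);print("bot",uv,c*d[0]+n*d[1],-n*d[0]+c*d[1])
    for k,P in(("A",W(hold,(70,0,0))[0]),("B",W(hold,(0,0,0))[0])):
        for z in (104,120):print(k,z,(proj(T,[P[0],P[1],z])-[122,142])*4.8,(proj(S,[P[0],P[1],z])-[220,125])*4.4)
        print("yaw to scene eye",np.arctan2(S["eye"][1]-P[1],S["eye"][0]-P[0]))
    print("slots",W(plat,[(17.5,30,105),(17.5,-30,105)]),"flask",W(plat,(-15,98,213)))
    np.save("plat.npy",plat);np.save("hold.npy",hold)
    crop(T,122,188,26,40,14,"wt",5);crop(S,366,140,30,40,14,"ws",5)
    a,bb=cv2.imread("pics/wt.png"),cv2.imread("pics/ws.png");cv2.imwrite("pics/w.png",np.hstack([a,bb]))
E
python3 fit.py
```

```text
plat [ 5.63078e+02 -6.27700e+00 -2.30000e-02]
[[0.8, 0.1], [0.8, -0.5], [0.5, -2.8], [0.1, -1.7], [0.7, -1.1], [-0.2, -0.1], [1.0, -1.0], [0.1, -0.9], [0.1, -1.0]]
hold [ 4.70935e+02  3.20420e+02 -9.00000e-03]
[[1.8, -0.9], [0.2, -0.4], [0.3, 0.0], [0.2, -1.8], [0.4, -0.4], [0.5, -1.5]]
hole -70 [400.9372993  321.01667413  26.        ]
hole 0 [470.93475857 320.4202721   26.        ]
hole 70 [540.93221784 319.82387008  26.        ]
bot (478, 325) -66.82218391220576 49.172140820741404
bot (622, 325) -67.5300520135054 -41.54586866021653
bot (550, 277) -36.61415080392899 3.892548320701746
bot (550, 374) -98.08978090474054 3.6912846630164164
bot (700, 318) -63.4779837043351 -90.66395788731278
A 104 [[ 57.35939691 275.7346702 ]] [[732.61514137 191.81419124]]
A 120 [[ 49.59977296 271.95204229]] [[737.55979    173.46508509]]
yaw to scene eye -0.5608095861533693
B 104 [[ 53.53433205 383.15420981]] [[692.78447412 122.77141126]]
B 120 [[ 45.64563263 380.6998929 ]] [[697.22712994 104.49826857]]
yaw to scene eye -0.528051327780238
slots [[581.25698418  23.31582602 105.        ]
 [579.88938106 -36.6685858  105.        ]] flask [[550.31537797  92.03894444 213.        ]]
```

View pics/w.png

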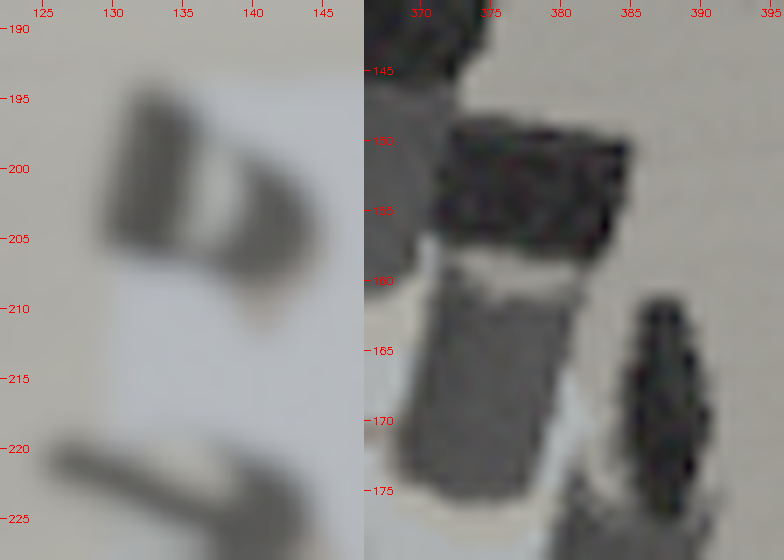

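```bash
cat > fit2.py <<'E'
from fit import *
plat=fit([(T,t(360,37),(130,130,105)),(T,t(752,36),(130,-130,105)),
 (S,s(78,474),(130,-130,105)),(S,s(513,418),(130,130,105)),
 (S,s(162,386),(98,-75,137)),(S,s(416,353),(98,75,137))],[560,-6,0],"plat")
for nm,c,f,pts in(("T",T,t,[(510.5,110),(510.5,250),(602.5,110),(602.5,260)]),("S",S,s,[(327.5,360),(290,240),(226.5,375),(195,245)])):
    for p in pts:
        P=back(c,f(*p),105);d=P[:2]-plat[:2];cc,n=np.cos(plat[2]),np.sin(plat[2])
        print(nm,p,P.round(1),"plat",(cc*d[0]+n*d[1]).round(1),(-n*d[0]+cc*d[1]).round(1))
np.save("plat.npy",plat)
# wing fit from corner/edge silhouettes: darkness mask vs projected hull
def hull(c,p,z0=88,z1=120):
    L=[(a,b,z) for a in(-19,19) for b in(-5,5) for z in(z0,z1)]
    return cv2.convexHull(proj(c,W(p,L)).astype(np.float32))
h=np.load("hold.npy")
for k,off in(("A",70),("B",0)):
    P=W(h,(off,0,0))[0]
    u,v=proj(S,[P[0],P[1],104])[0].astype(int);u0,v0=u-14,v-13
    g=S["pixels"][v0:v0+24,u0:u0+28].mean(2);K=8
    g=cv2.resize(g,None,fx=K,fy=K,interpolation=cv2.INTER_LINEAR)
    m=(g<32).astype(float) if g.min()<20 else (g<g.min()+20).astype(float)
    best=[]
    for yaw in np.arange(-1.57,1.57,.05):
     for dx in range(-9,10,3):
      for dy in range(-9,10,3):
        q=np.zeros(g.shape,np.uint8);H=(hull(S,(P[0]+dx,P[1]+dy,yaw))-[u0,v0]+.5)*K
        cv2.fillPoly(q,[H.astype(np.int32)],1);best.append(((q*m).sum()/np.maximum(q,m).sum(),round(yaw,2),dx,dy))
    print(k,P.round(1),g.min(),sorted(best)[-6:])
E
python3 fit2.py
```

```text
plat [ 5.64276e+02 -5.83600e+00 -2.80000e-02]
[[0.9, -0.4], [0.8, -0.6], [-0.2, 0.1], [1.1, -0.5], [0.1, -0.6], [0.3, -0.5]]
T (510.5, 110) [643.4  24.2 105. ] plat 78.3 32.2
T (510.5, 250) [549.9  25.6 105. ] plat -15.3 31.1
T (602.5, 110) [641.5 -36.5 105. ] plat 78.0 -28.5
T (602.5, 260) [541.4 -34.  105. ] plat -22.1 -28.8
S (327.5, 360) [632.8  23.  105. ] plat 67.7 30.7
S (290, 240) [527.4  26.2 105. ] plat -37.8 31.0
S (226.5, 375) [632.7 -39.  105. ] plat 69.3 -31.3
S (195, 245) [519.9 -33.9 105. ] plat -43.5 -29.3
A [540.9 319.8   0. ] 10.14453125 [(np.float64(0.4811927740658253), np.float64(-0.32), 9, -3), (np.float64(0.48476936466492604), np.float64(-0.37), 0, 3), (np.float64(0.48578199052132703), np.float64(-0.42), 9, -3), (np.float64(0.4925296896948027), np.float64(-0.37), 9, -3), (np.float64(0.4953319502074689), np.float64(-0.42), 3, 0), (np.float64(0.5025310048089091), np.float64(-0.37), 3, 0)]
B [470.9 320.4   0. ] 10.274739583333334 [(np.float64(0.474866456649774), np.float64(1.13), 3, -3), (np.float64(0.4757821075740944), np.float64(0.98), 3, -3), (np.float64(0.47665610797410823), np.float64(1.08), 3, -3), (np.float64(0.47700358028091433), np.float64(1.13), -3, 0), (np.float64(0.4774519297274865), np.float64(1.08), -3, 0), (np.float64(0.4775420225957564), np.float64(1.03), 3, -3)]
```

```bash
cat > go.py <<'E'
# rel: shift in m (tool axes) and twist deg from current commanded pose to a world pose; upd: apply what was commanded
import numpy as np,json
F="cmd.json"
def cur():
    try:return np.array(json.load(open(F)))
    except:return np.array([135.864,507.135,228.041,2.87979])
def ax(y):return np.array([[np.cos(y),np.sin(y),0],[np.sin(y),-np.cos(y),0],[0,0,-1]])
def rel(x,y,z,yaw):
    c=cur();s=ax(c[3])@(np.array([x,y,z])-c[:3])/1000;return s.round(4).tolist(),round(-np.degrees(yaw-c[3]),2)
def upd(x,y,z,tw):
    c=cur();p=c[:3]+ax(c[3]).T@np.array([x,y,z])*1000;n=[*p,c[3]-np.radians(tw)];json.dump(n,open(F,"w"));print("cmd",np.round(n,3))
def pw(X,Y,p=(564.3,-5.2,-.028)):
    c,n=np.cos(p[2]),np.sin(p[2]);return p[0]+c*X-n*Y,p[1]+n*X+c*Y
E
python3 -c "
from go import *
print(rel(*pw(-125,-22),228,3.1136),rel(*pw(-125,-22),157,3.1136))"
```

```text
([-0.4299, -0.4343, 0.0], np.float64(-13.4)) ([-0.4299, -0.4343, 0.071], np.float64(-13.4))
```

Emit:
play_rows([
  {"x": -0.02, "y": -0.02, "z": 0, "twist": -2},
  {"x": -0.05, "y": -0.05, "z": 0, "twist": -4},
  {"x": -0.08, "y": -0.08, "z": 0, "twist": -6},
  {"x": -0.11, "y": -0.11, "z": 0, "twist": -8},
  {"x": -0.14, "y": -0.14, "z": 0, "twist": -10},
  {"x": -0.17, "y": -0.17, "z": 0, "twist": -12},
  {"x": -0.2, "y": -0.2, "z": 0, "twist": -13.4},
  {"x": -0.23, "y": -0.23, "z": 0, "twist": -13.4},
], jaw=0.76)

```text
time: 0.9
tool_pos: [298.8, 223.9, 227.9]
tcp_rot: [3.142, -0.0, 3.115]
contact_force: [0.8, 0.6, 0.3]
grip_width: 32.4
finger_force: 0.0
```

```bash
python3 -c "
from go import *
upd(-.23,-.23,0,-13.4)
print(rel(*pw(-125,-22),228,3.1136),rel(*pw(-125,-22),157,3.1136))
from plant import bot;o=bot.get_obs();print(o['tool_pos'],o['tcp_rot'],o['grip_width'],o['time'],o['joint_positions'])"
```

```text
cmd [298.498 225.443 228.041   3.114]
([-0.1471, -0.2451, 0.0], np.float64(0.0)) ([-0.1471, -0.2451, 0.071], np.float64(0.0))
[298.8110068  223.88023523 227.94761205] [ 3.14153567e+00 -1.05725646e-07  3.11478301e+00] 32.41618543587576 0.9 [ 4.36893950e-01  5.91405577e-02  1.89017128e+00  5.49029903e-05
  1.19225543e+00 -1.10711302e+00]
```

Emit:
play_rows([
  {"x": -0.02, "y": -0.033, "z": 0, "twist": 0},
  {"x": -0.042, "y": -0.07, "z": 0, "twist": 0},
  {"x": -0.066, "y": -0.11, "z": 0, "twist": 0},
  {"x": -0.09, "y": -0.15, "z": 0, "twist": 0},
  {"x": -0.114, "y": -0.19, "z": 0, "twist": 0},
  {"x": -0.132, "y": -0.22, "z": 0, "twist": 0},
  {"x": -0.147, "y": -0.245, "z": 0, "twist": 0},
  {"x": -0.147, "y": -0.245, "z": 0.02, "twist": 0},
])

```text
time: 1.7
tool_pos: [441.5, -26.9, 209.2]
tcp_rot: [-3.14, 0.005, 3.11]
contact_force: [0.8, 0.6, -0.4]
grip_width: 22.0
finger_force: 0.0
```

Emit:
play_rows([
  {"x": 0, "y": 0, "z": 0.015, "twist": 0},
  {"x": 0, "y": 0, "z": 0.03, "twist": 0},
  {"x": 0, "y": 0, "z": 0.045, "twist": 0},
  {"x": 0, "y": 0, "z": 0.051, "twist": 0},
  {"x": -0.005, "y": 0, "z": 0.051, "twist": 0},
  {"x": -0.01, "y": 0, "z": 0.051, "twist": 0},
  {"x": -0.015, "y": 0, "z": 0.051, "twist": 0},
  {"x": -0.02, "y": 0, "z": 0.051, "twist": 0},
])

```text
time: 2.5
tool_pos: [459.6, -24.2, 157.6]
tcp_rot: [-3.141, 0.001, 3.114]
contact_force: [0.1, -0.1, 0.1]
grip_width: 22.1
finger_force: 0.0
```

```bash
cat > snap.py <<'E'
import sys;from h import *;from plant import bot
def snap(n,cam):
    c=bot.capture(cam);pickle.dump(c,open(n+".pkl","wb"));return c
E
python3 -c "
from go import *
upd(-.147,-.245,.02,0);upd(-.02,0,.051,0)
from snap import *
c=snap('s1','scene');crop(c,215,90,150,110,5.2,'s1')
"
```

```text
cmd [438.599 -23.566 208.041   3.114]
cmd [458.591 -24.125 157.041   3.114]
```

View pics/s1.png

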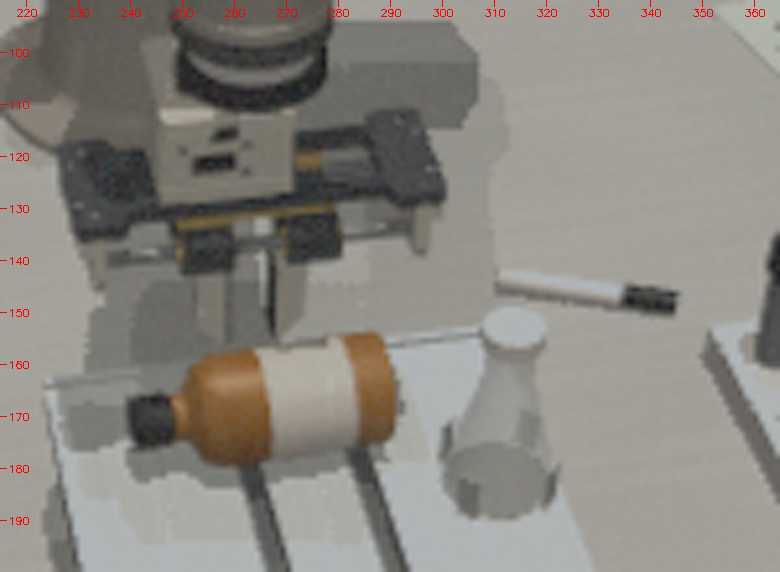

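The picture shows the fingers at (210,320) and (280,320) behind the bottle, with the gripper body clear of the stopper at (515,330). I'll start the push.

Emit:
play_rows([
  {"x": -0.001, "y": 0, "z": 0, "twist": 0},
  {"x": -0.003, "y": 0, "z": 0, "twist": 0},
  {"x": -0.006, "y": 0, "z": 0, "twist": 0},
  {"x": -0.01, "y": 0, "z": 0, "twist": 0},
  {"x": -0.014, "y": 0, "z": 0, "twist": 0},
  {"x": -0.018, "y": 0, "z": 0, "twist": 0},
  {"x": -0.022, "y": 0, "z": 0, "twist": 0},
  {"x": -0.026, "y": 0, "z": 0, "twist": 0},
])

```text
time: 3.35
tool_pos: [485.3, -24.4, 160.8]
tcp_rot: [3.141, 0.003, 3.114]
contact_force: [-13.0, 4.6, 40.1]
grip_width: 22.1
finger_force: 20.3
```

Emit:
play_rows([
  {"x": -0.004, "y": 0, "z": 0, "twist": 0},
  {"x": -0.008, "y": 0, "z": 0, "twist": 0},
  {"x": -0.012, "y": 0, "z": 0, "twist": 0},
  {"x": -0.016, "y": 0, "z": 0, "twist": 0},
  {"x": -0.02, "y": 0, "z": 0, "twist": 0},
  {"x": -0.024, "y": 0, "z": 0, "twist": 0},
  {"x": -0.028, "y": 0, "z": 0, "twist": 0},
  {"x": -0.032, "y": 0, "z": 0, "twist": 0},
])

```text
time: 4.15
tool_pos: [523.4, -23.9, 166.3]
tcp_rot: [3.14, 0.021, 3.114]
contact_force: [-2.0, 13.2, 52.3]
grip_width: 22.2
finger_force: 26.2
```

```bash
python3 -c "
from go import *
upd(-.026,0,0,0);upd(-.032,0,0,0)
from snap import *
c=snap('s2','scene');crop(c,215,90,150,130,4.5,'s2')
"
```

```text
cmd [484.581 -24.851 157.041   3.114]
cmd [516.568 -25.744 157.041   3.114]
```

View pics/s2.png

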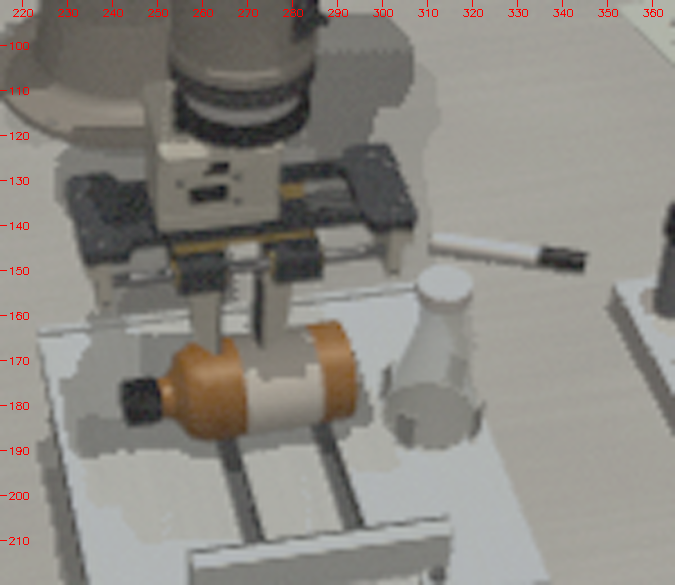

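The fingers have ridden up onto the bottle's back: contact is at about (240,340), the upward force is 52 N, and TCP z is 9 mm too high. I'll back off and come in lower.

Emit:
play_rows([
  {"x": 0.004, "y": 0, "z": -0.012, "twist": 0},
  {"x": 0.012, "y": 0, "z": -0.016, "twist": 0},
  {"x": 0.025, "y": 0, "z": -0.016, "twist": 0},
  {"x": 0.04, "y": 0, "z": -0.01, "twist": 0},
  {"x": 0.05, "y": 0, "z": 0, "twist": 0},
  {"x": 0.05, "y": 0, "z": 0.005, "twist": 0},
  {"x": 0.05, "y": 0, "z": 0.005, "twist": 0},
  {"x": 0.05, "y": 0, "z": 0.005, "twist": 0},
])

```text
time: 5.0
tool_pos: [467.1, -24.5, 151.9]
tcp_rot: [3.142, -0.0, 3.114]
contact_force: [-0.9, 0.6, -0.5]
grip_width: 22.1
finger_force: 0.0
```

```bash
python3 -c "
from go import *
upd(.05,0,.005,0)
from snap import *
a=snap('t3','top');c=snap('s3','scene');crop(c,215,120,130,110,4,'s3');crop(a,190,142,70,110,4,'t3')
cv2.imwrite('pics/st3.png',np.hstack([cv2.imread('pics/s3.png'),cv2.imread('pics/t3.png')]))
"
```

```text
cmd [466.588 -24.348 152.041   3.114]
```

View pics/st3.png

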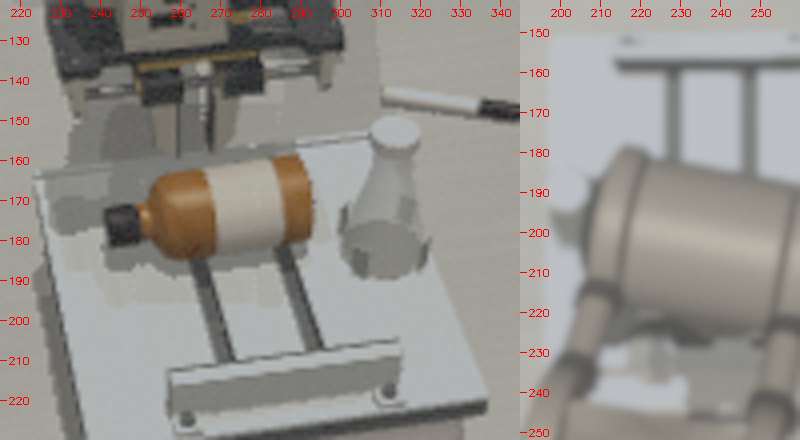

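The bottle is intact, lying at about scene-crop (215,215) and roughly 20 mm farther on. I'll go down to tip height 115 and push again.

Emit:
play_rows([
  {"x": 0, "y": 0, "z": 0.006, "twist": 0},
  {"x": 0, "y": 0, "z": 0.012, "twist": 0},
  {"x": 0, "y": 0, "z": 0.012, "twist": 0},
  {"x": -0.002, "y": 0, "z": 0.012, "twist": 0},
  {"x": -0.005, "y": 0, "z": 0.012, "twist": 0},
  {"x": -0.008, "y": 0, "z": 0.012, "twist": 0},
  {"x": -0.011, "y": 0, "z": 0.012, "twist": 0},
  {"x": -0.014, "y": 0, "z": 0.012, "twist": 0},
])

```text
time: 5.9
tool_pos: [480.9, -24.7, 140.1]
tcp_rot: [3.142, 0.0, 3.114]
contact_force: [-0.4, -0.5, -0.3]
grip_width: 21.9
finger_force: 0.0
```

Emit:
play_rows([
  {"x": -0.003, "y": 0, "z": 0, "twist": 0},
  {"x": -0.006, "y": 0, "z": 0, "twist": 0},
  {"x": -0.009, "y": 0, "z": 0, "twist": 0},
  {"x": -0.012, "y": 0, "z": 0, "twist": 0},
  {"x": -0.015, "y": 0, "z": 0, "twist": 0},
  {"x": -0.018, "y": 0, "z": 0, "twist": 0},
  {"x": -0.021, "y": 0, "z": 0, "twist": 0},
  {"x": -0.024, "y": 0, "z": 0, "twist": 0},
])

```text
time: 6.7
tool_pos: [504.8, -25.4, 140.0]
tcp_rot: [3.142, -0.0, 3.114]
contact_force: [-0.9, -0.1, -0.3]
grip_width: 22.2
finger_force: 0.1
```

Emit:
play_rows([
  {"x": -0.003, "y": 0, "z": 0, "twist": 0},
  {"x": -0.006, "y": 0, "z": 0, "twist": 0},
  {"x": -0.009, "y": 0, "z": 0, "twist": 0},
  {"x": -0.012, "y": 0, "z": 0, "twist": 0},
  {"x": -0.015, "y": 0, "z": 0, "twist": 0},
  {"x": -0.018, "y": 0, "z": 0, "twist": 0},
  {"x": -0.021, "y": 0, "z": 0, "twist": 0},
  {"x": -0.024, "y": 0, "z": 0, "twist": 0},
])

```text
time: 7.5
tool_pos: [528.8, -26.1, 140.0]
tcp_rot: [3.141, -0.0, 3.114]
contact_force: [-0.3, -0.0, 0.2]
grip_width: 21.9
finger_force: 0.1
```

```bash
python3 -c "
from go import *
upd(-.014,0,.012,0);upd(-.024,0,0,0);upd(-.024,0,0,0)
from snap import *
c=snap('s4','scene');crop(c,215,100,135,135,4.4,'s4')
"
```

```text
cmd [480.582 -24.739 140.041   3.114]
cmd [504.573 -25.409 140.041   3.114]
cmd [528.564 -26.08  140.041   3.114]
```

View pics/s4.png

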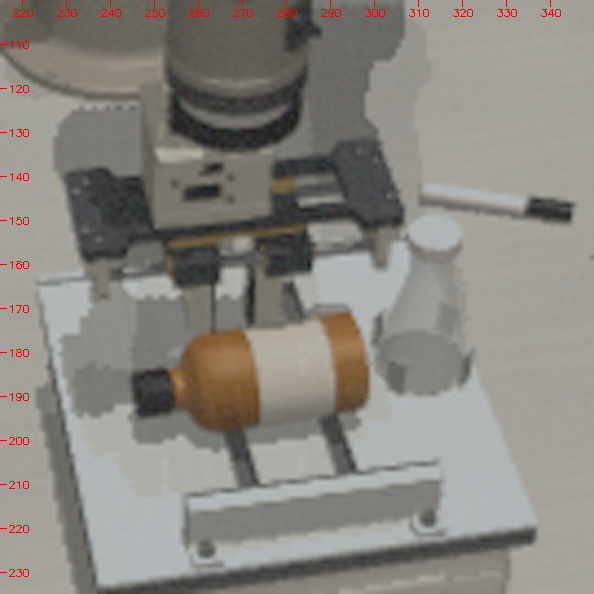

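```bash
python3 -c "
from h import *
c=load('s4')
for n,(a,b) in dict(end=(354,358),cap=(153,392),bodybottomR=(350,410),bodytopR=(352,313)).items():
    P=back(c,(215+a/4.4,100+b/4.4),135.5);d=P[:2]-[564.3,-5.2];cc,s=np.cos(-.028),np.sin(-.028)
    print(n,P.round(1),'plat',(cc*d[0]+s*d[1]).round(1),(-s*d[0]+cc*d[1]).round(1))
"
```

```text
end [571.6  41.1 135.5] plat 6.0 46.5
cap [576.2 -84.7 135.5] plat 14.2 -79.2
bodybottomR [614.3  27.3 135.5] plat 49.0 33.9
bodytopR [532.2  50.3 135.5] plat -33.6 54.5
```

The bottle's axis is at about platform x = 7 mm and its +y end at y ≈ 48 mm, clear of the flask clamp. It's rolling along with the fingers at almost zero force, so I'll carry on to the fence.

Emit:
play_rows([
  {"x": -0.003, "y": 0, "z": 0, "twist": 0},
  {"x": -0.006, "y": 0, "z": 0, "twist": 0},
  {"x": -0.009, "y": 0, "z": 0, "twist": 0},
  {"x": -0.012, "y": 0, "z": 0, "twist": 0},
  {"x": -0.015, "y": 0, "z": 0, "twist": 0},
  {"x": -0.018, "y": 0, "z": 0, "twist": 0},
  {"x": -0.021, "y": 0, "z": 0, "twist": 0},
  {"x": -0.024, "y": 0, "z": 0, "twist": 0},
])

```text
time: 8.35
tool_pos: [552.8, -26.7, 140.0]
tcp_rot: [3.141, 0.0, 3.114]
contact_force: [-0.5, 0.1, -0.3]
grip_width: 21.9
finger_force: 0.1
```

Emit:
play_rows([
  {"x": -0.003, "y": 0, "z": 0, "twist": 0},
  {"x": -0.006, "y": 0, "z": 0, "twist": 0},
  {"x": -0.009, "y": 0, "z": 0, "twist": 0},
  {"x": -0.012, "y": 0, "z": 0, "twist": 0},
  {"x": -0.015, "y": 0, "z": 0, "twist": 0},
  {"x": -0.018, "y": 0, "z": 0, "twist": 0},
  {"x": -0.02, "y": 0, "z": 0, "twist": 0},
  {"x": -0.022, "y": 0, "z": 0, "twist": 0},
])

```text
time: 9.15
tool_pos: [574.8, -27.4, 140.0]
tcp_rot: [3.142, 0.0, 3.114]
contact_force: [-0.0, 0.2, -0.2]
grip_width: 21.9
finger_force: 0.0
```

Emit:
play_rows([
  {"x": -0.001, "y": 0, "z": 0, "twist": 0},
  {"x": -0.002, "y": 0, "z": 0, "twist": 0},
  {"x": -0.003, "y": 0, "z": 0, "twist": 0},
  {"x": -0.004, "y": 0, "z": 0, "twist": 0},
  {"x": -0.005, "y": 0, "z": 0, "twist": 0},
  {"x": -0.006, "y": 0, "z": 0, "twist": 0},
  {"x": -0.007, "y": 0, "z": 0, "twist": 0},
  {"x": -0.008, "y": 0, "z": 0, "twist": 0},
])

```text
time: 9.95
tool_pos: [582.6, -27.6, 140.0]
tcp_rot: [3.141, 0.0, 3.114]
contact_force: [-0.0, -0.4, -0.6]
grip_width: 22.3
finger_force: 0.1
```

Emit:
play_rows([
  {"x": -0.001, "y": 0, "z": 0, "twist": 0},
  {"x": -0.002, "y": 0, "z": 0, "twist": 0},
  {"x": -0.003, "y": 0, "z": 0, "twist": 0},
  {"x": -0.004, "y": 0, "z": 0, "twist": 0},
  {"x": -0.005, "y": 0, "z": 0, "twist": 0},
  {"x": -0.0055, "y": 0, "z": 0, "twist": 0},
  {"x": -0.006, "y": 0, "z": 0, "twist": 0},
  {"x": -0.006, "y": 0, "z": 0, "twist": 0},
])

```text
time: 10.75
tool_pos: [586.7, -27.4, 139.8]
tcp_rot: [3.141, -0.005, 3.114]
contact_force: [-7.9, 0.2, 4.8]
grip_width: 22.2
finger_force: 4.2
```

```bash
python3 -c "
from go import *
for d in(.024,.022,.008,.006):upd(-d,0,0,0)
from snap import *
c=snap('s5','scene');cv2.imwrite('s5.png',c['pixels'][:,:,::-1]);snap('t5','top')
import cv2
hsv=cv2.cvtColor(c['pixels'],cv2.COLOR_RGB2HSV)
m=((hsv[...,0]>5)&(hsv[...,0]<20)&(hsv[...,1]>120)).astype(np.uint8);m[:, :215]=0;m[:,330:]=0;m[:130]=0;m[230:]=0
v,u=np.nonzero(m);print(u.min(),u.max(),v.min(),v.max(),m.sum())
"
```

```text
cmd [552.554 -26.75  140.041   3.114]
cmd [574.546 -27.364 140.041   3.114]
cmd [582.543 -27.587 140.041   3.114]
cmd [588.54  -27.755 140.041   3.114]
257 304 155 210 517
```

Emit:
play_rows([
  {"x": -0.0005, "y": 0, "z": 0, "twist": 0},
  {"x": -0.001, "y": 0, "z": 0, "twist": 0},
  {"x": -0.0015, "y": 0, "z": 0, "twist": 0},
  {"x": -0.002, "y": 0, "z": 0, "twist": 0},
  {"x": -0.002, "y": 0, "z": 0, "twist": 0},
  {"x": -0.002, "y": 0, "z": 0, "twist": 0},
  {"x": -0.002, "y": 0, "z": 0, "twist": 0},
  {"x": -0.002, "y": 0, "z": 0, "twist": 0},
])

```text
time: 11.65
tool_pos: [587.2, -27.2, 139.8]
tcp_rot: [3.141, -0.008, 3.114]
contact_force: [-14.0, 1.5, 8.1]
grip_width: 22.2
finger_force: 7.0
```

Emit:
play_rows([
  {"x": 0.001, "y": 0, "z": 0, "twist": 0},
  {"x": 0.003, "y": 0, "z": 0, "twist": 0},
  {"x": 0.008, "y": 0, "z": 0, "twist": 0},
  {"x": 0.016, "y": 0, "z": 0, "twist": 0},
  {"x": 0.03, "y": 0, "z": 0, "twist": 0},
  {"x": 0.06, "y": 0, "z": 0, "twist": 0},
  {"x": 0.1, "y": 0, "z": -0.01, "twist": 0},
  {"x": 0.14, "y": 0, "z": -0.04, "twist": 0},
])

```text
time: 12.45
tool_pos: [447.5, -23.6, 178.1]
tcp_rot: [3.141, -0.005, 3.114]
contact_force: [0.2, 0.5, 1.2]
grip_width: 22.4
finger_force: 0.0
```

```bash
python3 -c "
from go import *
upd(-.002,0,0,0);upd(.14,0,-.04,0)
from snap import *
c=snap('s6','scene');a=snap('t6','top');crop(c,215,130,115,110,4,'s6');crop(a,190,142,75,110,4,'t6')
cv2.imwrite('pics/st6.png',np.hstack([cv2.imread('pics/s6.png'),cv2.imread('pics/t6.png')]))
"
```

```text
cmd [590.539 -27.811 140.041   3.114]
cmd [450.594 -23.901 180.041   3.114]
```

View pics/st6.png

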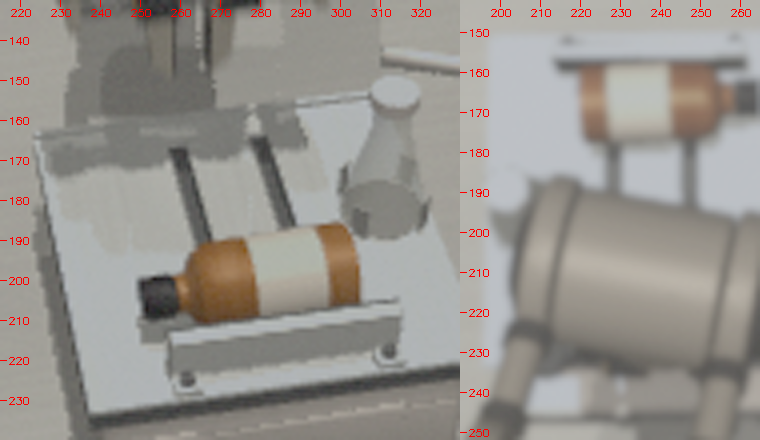

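The bottle now lies square against the fence: body at (275,275), fence top edge at (285,320). The ten views are used up, so from here I'll go by image code and force readings. Next: slot centre lines, wing positions and centrifuge clearance.

Run:
```python
from h import *;from go import pw
S6,T0,S0=load("s6"),load("top0"),load("scene0")
def samp(c,P):
    uv=proj(c,P).astype(np.float32);return cv2.remap(c["pixels"].mean(2).astype(np.float32),uv[:,0].reshape(-1,1),uv[:,1].reshape(-1,1),cv2.INTER_LINEAR).ravel()
for nm,c,xs in(("S0",S0,(0,20,40,60)),("S6",S6,(-60,-50,-20,-10)),("T0",T0,(0,20,40,60,80))):
    for Y in(30,-30):
        r=[]
        for X in xs:
            ys=np.arange(-17,17.1,.5);P=np.array([[*pw(X,Y+d),105] for d in ys]);g=samp(c,P)
            w=np.clip(np.median(np.r_[g[:8],g[-8:]])-8-g,0,None);r.append(round(float((w*ys).sum()/w.sum()),1) if w.sum()>0 else None)
        print(nm,Y,r)
# centrifuge edge
for c,uv,z in((S0,(459.5,243),0),(S0,(422,160),0),(T0,(87.7,235),0),(T0,(105,133),0),(T0,(78,230),200),(T0,(82,125),200),(S0,(440,130),200)):print("cen",uv,z,back(c,uv,z).round(0))
# wing darkness: very dark pixels in scene
g=S0["pixels"].mean(2)
for k,(u0,u1,v0,v1) in dict(A=(382,396,158,182),B=(370,387,146,163)).items():
    m=(g[v0:v1,u0:u1]<28);v,u=np.nonzero(m);print(k,m.sum(),u.mean()+u0,v.mean()+v0,"->104:",back(S0,(u.mean()+u0,v.mean()+v0),104).round(1),u.min()+u0,u.max()+u0,v.min()+v0,v.max()+v0)
```

```text
S0 30 [-2.3, -2.1, -1.7, -1.6]
S0 -30 [-2.2, -1.9, -1.9, -1.4]
S6 30 [-3.0, -3.1, -3.0, -2.9]
S6 -30 [-3.0, -2.7, -2.3, -2.3]
T0 30 [1.0, 1.2, 1.5, 1.7, 1.9]
T0 -30 [1.4, 1.6, 1.7, 1.8, 1.8]
cen (459.5, 243) 0 [761. 462.  -0.]
cen (422, 160) 0 [422. 513.   0.]
cen (87.7, 235) 0 [443. 504.   0.]
cen (105, 133) 0 [796. 461.   0.]
cen (78, 230) 200 [442. 447. 200.]
cen (82, 125) 200 [755. 451. 200.]
cen (440, 130) 200 [515. 469. 200.]
A 64 387.078125 169.203125 ->104: [543.7 320.4 104. ] 385 390 162 177
B 108 377.4537037037037 153.0462962962963 ->104: [471.6 320.2 104. ] 371 386 149 162
```

```bash
python3 -c "
from go import *
print(rel(471.6,320.2,245,1.13),rel(471.6,320.2,115,1.13))"
```

```text
([-0.0114, 0.3446, -0.065], np.float64(113.66)) ([-0.0114, 0.3446, 0.065], np.float64(113.66))
```

Emit:
play_rows([
  {"x": 0, "y": 0, "z": -0.03, "twist": 8},
  {"x": 0, "y": 0, "z": -0.065, "twist": 16},
  {"x": 0, "y": 0.02, "z": -0.065, "twist": 24},
  {"x": 0, "y": 0.05, "z": -0.065, "twist": 32},
  {"x": 0, "y": 0.08, "z": -0.065, "twist": 40},
  {"x": 0, "y": 0.11, "z": -0.065, "twist": 48},
  {"x": 0, "y": 0.15, "z": -0.065, "twist": 56},
  {"x": 0, "y": 0.19, "z": -0.065, "twist": 64},
], jaw=0.56)

```text
time: 13.35
tool_pos: [456.4, 165.7, 244.8]
tcp_rot: [3.14, 0.0, 1.996]
contact_force: [1.0, -0.8, -0.1]
grip_width: 40.4
finger_force: 0.0
```

```bash
python3 -c "
from go import *
upd(0,.19,-.065,64)
print(rel(471.6,320.2,245,1.13),rel(471.6,320.2,115,1.13))"
```

```text
cmd [455.9   166.025 245.041   1.997]
([0.1339, 0.078, 0.0], np.float64(49.66)) ([0.1339, 0.078, 0.13], np.float64(49.66))
```

Emit:
play_rows([
  {"x": 0.024, "y": 0.014, "z": 0, "twist": 8.3},
  {"x": 0.05, "y": 0.029, "z": 0, "twist": 16.6},
  {"x": 0.076, "y": 0.044, "z": 0, "twist": 24.9},
  {"x": 0.1, "y": 0.058, "z": 0, "twist": 33.2},
  {"x": 0.12, "y": 0.07, "z": 0, "twist": 41.5},
  {"x": 0.1339, "y": 0.078, "z": 0, "twist": 49.66},
  {"x": 0.1339, "y": 0.078, "z": 0.02, "twist": 49.66},
  {"x": 0.1339, "y": 0.078, "z": 0.04, "twist": 49.66},
])

```text
time: 14.15
tool_pos: [471.4, 319.6, 204.3]
tcp_rot: [3.14, -0.002, 1.137]
contact_force: [0.3, -0.7, -1.1]
grip_width: 40.2
finger_force: 0.0
```

Emit:
play_rows([
  {"x": 0, "y": 0, "z": 0.02, "twist": 0},
  {"x": 0, "y": 0, "z": 0.04, "twist": 0},
  {"x": 0, "y": 0, "z": 0.055, "twist": 0},
  {"x": 0, "y": 0, "z": 0.07, "twist": 0},
  {"x": 0, "y": 0, "z": 0.08, "twist": 0},
  {"x": 0, "y": 0, "z": 0.09, "twist": 0},
  {"x": 0, "y": 0, "z": 0.09, "twist": 0},
  {"x": 0, "y": 0, "z": 0.09, "twist": 0},
])

```text
time: 14.95
tool_pos: [471.0, 318.7, 115.2]
tcp_rot: [3.141, -0.0, 1.136]
contact_force: [-0.1, -0.1, -0.5]
grip_width: 40.5
finger_force: 0.0
```

Emit:
play_rows([
  {"x": 0, "y": 0, "z": 0, "twist": 0},
  {"x": 0, "y": 0, "z": 0, "twist": 0},
  {"x": 0, "y": 0, "z": 0, "twist": 0},
  {"x": 0, "y": 0, "z": 0, "twist": 0},
  {"x": 0, "y": 0, "z": 0, "twist": 0},
  {"x": 0, "y": 0, "z": 0, "twist": 0},
  {"x": 0, "y": 0, "z": 0, "twist": 0},
  {"x": 0, "y": 0, "z": 0, "twist": 0},
], jaw=1.0)

```text
time: 15.75
tool_pos: [470.8, 318.7, 115.2]
tcp_rot: [3.142, -0.0, 1.136]
contact_force: [-0.5, 0.2, 2.9]
grip_width: 9.5
finger_force: 30.0
```

```bash
cat >> go.py <<'E'
def sync():
    from plant import bot
    o=bot.get_obs();n=[*o['tool_pos'],o['tcp_rot'][2]];json.dump([float(v) for v in n],open(F,"w"));print("sync",np.round(n,3),"f",o['contact_force'].round(1),"t",o['time'],"q6",o['joint_positions'][5].round(2),"w",round(o['grip_width'],1))
E
python3 -c "
from go import *
sync()
print(rel(*pw(3,-30.2),335,-.017),pw(3,-30.2))"
```

```text
sync [470.782 318.702 115.229   1.136] f [-0.5  0.2  2.9] t 15.75 q6 0.9 w 9.5
([-0.2809, 0.236, -0.2198], np.float64(66.05)) (np.float64(566.4533345642321), np.float64(-35.47215139785217))
```

Emit:
play_rows([
  {"x": 0, "y": 0, "z": -0.015, "twist": 0},
  {"x": 0, "y": 0, "z": -0.045, "twist": 0},
  {"x": 0, "y": 0, "z": -0.085, "twist": 0},
  {"x": 0, "y": 0, "z": -0.125, "twist": 7},
  {"x": -0.01, "y": 0.008, "z": -0.165, "twist": 14},
  {"x": -0.03, "y": 0.025, "z": -0.2, "twist": 21},
  {"x": -0.06, "y": 0.05, "z": -0.22, "twist": 28},
  {"x": -0.09, "y": 0.075, "z": -0.22, "twist": 35},
])

```text
time: 16.55
tool_pos: [502.0, 204.7, 338.2]
tcp_rot: [3.14, -0.006, 0.521]
contact_force: [0.9, -0.4, -0.8]
grip_width: 9.0
finger_force: 29.9
```

```bash
python3 -c "
from go import *
upd(-.09,.075,-.22,35)
print(rel(*pw(3,-30.2),335,-.017))
from plant import bot;o=bot.get_obs();print(o['tool_pos'],o['tcp_rot'],o['grip_width'],o['finger_force'],o['contact_force'])"
```

```text
cmd [500.872 205.478 335.229   0.525]
([-0.064, 0.2414, 0.0002], np.float64(31.05))
[501.98234452 204.67420719 338.24506848] [ 3.13969533 -0.00605874  0.52117171] 9.04600135978089 29.9159637093544 [ 0.93402705 -0.40106572 -0.78788932]
```

Emit:
play_rows([
  {"x": -0.01, "y": 0.038, "z": 0, "twist": 5},
  {"x": -0.02, "y": 0.076, "z": 0, "twist": 10},
  {"x": -0.03, "y": 0.114, "z": 0, "twist": 15},
  {"x": -0.04, "y": 0.152, "z": 0, "twist": 20},
  {"x": -0.05, "y": 0.19, "z": 0, "twist": 25},
  {"x": -0.058, "y": 0.22, "z": 0, "twist": 30},
  {"x": -0.064, "y": 0.2414, "z": 0, "twist": 31},
  {"x": -0.064, "y": 0.2414, "z": 0.02, "twist": 31},
])

```text
time: 17.35
tool_pos: [567.9, -39.1, 316.3]
tcp_rot: [3.14, -0.004, -0.02]
contact_force: [0.3, -0.6, -1.0]
grip_width: 9.2
finger_force: 29.9
```

Emit:
play_rows([
  {"x": 0, "y": 0, "z": 0.02, "twist": 0},
  {"x": 0, "y": 0, "z": 0.04, "twist": 0},
  {"x": 0, "y": 0, "z": 0.06, "twist": 0},
  {"x": 0, "y": 0, "z": 0.075, "twist": 0},
  {"x": 0, "y": 0, "z": 0.085, "twist": 0},
  {"x": 0, "y": 0, "z": 0.09, "twist": 0},
  {"x": 0, "y": 0, "z": 0.09, "twist": 0},
  {"x": 0, "y": 0, "z": 0.09, "twist": 0},
])

```text
time: 18.15
tool_pos: [566.8, -35.7, 225.7]
tcp_rot: [3.141, -0.001, -0.016]
contact_force: [0.5, -0.9, -0.7]
grip_width: 9.3
finger_force: 29.9
```

```bash
cat > chk.py <<'E'
# compare observed dark sleeve/wing position (both cams) with prediction from the TCP, per world height
from go import *;from snap import *
import sys
def chk(tag,base):
    c0=cur()
    for nm in("scene","top"):
        c=snap(tag+nm,nm);ref=load({"scene":"s6","top":"top0"}[nm])
        d=np.abs(c["pixels"].astype(int)-ref["pixels"].astype(int)).mean(2)
        for z in(base+12,base+25,base+40):
            uv=proj(c,[c0[0],c0[1],z])[0];v=int(round(uv[1]));u0=int(uv[0])-22
            g=c["pixels"][v,u0:u0+45].mean(1);print(nm,z,uv.round(1),v,u0,g.round(0).astype(int).tolist())
E
python3 -c "
from go import *
sync()
from chk import chk
chk('c1',cur()[2]-89.2)"
```

```text
sync [ 5.66793e+02 -3.57110e+01  2.25685e+02 -1.60000e-02] f [ 0.5 -0.9 -0.7] t 18.15 q6 1.39 w 9.3
scene 148.48495424842486 [267.2 180.6] 181 245 [76, 72, 72, 76, 73, 74, 74, 74, 74, 75, 76, 73, 73, 74, 77, 65, 41, 31, 36, 39, 40, 39, 41, 40, 41, 40, 38, 37, 34, 57, 70, 74, 71, 75, 74, 73, 74, 57, 36, 32, 29, 31, 46, 88, 94]
scene 161.48495424842486 [267.3 177. ] 177 245 [76, 72, 75, 72, 76, 74, 75, 74, 74, 76, 76, 75, 77, 76, 66, 51, 43, 35, 33, 36, 39, 40, 38, 40, 40, 40, 40, 37, 35, 69, 72, 72, 117, 130, 130, 130, 98, 58, 48, 46, 32, 59, 76, 90, 95]
scene 176.48495424842486 [267.4 172.8] 173 245 [140, 134, 130, 132, 131, 132, 133, 132, 133, 135, 135, 135, 134, 104, 60, 49, 43, 32, 35, 42, 44, 46, 40, 31, 24, 41, 40, 38, 34, 69, 73, 74, 123, 130, 130, 75, 50, 47, 35, 37, 120, 130, 141, 143, 142]
top 148.48495424842486 [247.  185.2] 185 224 [61, 59, 57, 56, 56, 57, 59, 57, 49, 43, 42, 40, 40, 41, 41, 41, 42, 44, 51, 54, 56, 54, 52, 49, 44, 41, 41, 42, 46, 60, 79, 94, 103, 108, 109, 108, 103, 96, 84, 75, 69, 69, 71, 76, 77]
top 161.48495424842486 [246.8 184.3] 184 224 [55, 57, 58, 61, 62, 64, 65, 61, 51, 44, 41, 41, 41, 40, 41, 42, 43, 46, 52, 58, 59, 57, 55, 52, 45, 42, 41, 41, 44, 56, 74, 91, 102, 108, 109, 108, 104, 97, 86, 72, 63, 62, 64, 66, 65]
top 176.48495424842486 [246.6 183.4] 183 224 [61, 66, 69, 70, 72, 73, 74, 71, 61, 52, 45, 42, 42, 42, 43, 45, 44, 46, 51, 53, 53, 52, 52, 52, 49, 45, 42, 39, 42, 52, 70, 89, 100, 107, 109, 109, 105, 99, 89, 76, 69, 68, 71, 71, 66]
```

Run:
```python
from h import *;from go import cur
c=load("c1scene");k=cur();b=k[2]-89.2
d=c["eye"][:2]-k[:2];d/=np.linalg.norm(d)
print("base near edge",proj(c,[*(k[:2]+16*d),b]),"foot bottom",proj(c,[k[0]+11,k[1],b-12]))
g=c["pixels"].mean(2)
for u in(265,267,269):print(u,g[176:200,u].round(0).astype(int).tolist())
r=load("s6")["pixels"].mean(2)
for u in(265,267,269):print("ref",u,r[176:200,u].round(0).astype(int).tolist())
```

```text
base near edge [[267.01811287 188.0417207 ]] foot bottom [[267.9305655  189.85341625]]
265 [34, 39, 40, 37, 39, 40, 38, 38, 38, 38, 39, 37, 38, 31, 36, 43, 48, 50, 52, 51, 48, 51, 53, 49]
267 [38, 38, 39, 40, 38, 41, 37, 37, 39, 40, 41, 39, 38, 40, 49, 47, 52, 55, 58, 61, 64, 64, 62, 57]
269 [41, 40, 39, 41, 38, 41, 41, 40, 40, 40, 39, 40, 40, 41, 49, 52, 52, 56, 65, 66, 69, 75, 77, 72]
ref 265 [123, 121, 118, 85, 70, 36, 34, 33, 35, 47, 46, 46, 48, 47, 47, 44, 47, 51, 50, 55, 55, 53, 52, 49]
ref 267 [128, 129, 129, 130, 128, 130, 126, 124, 121, 117, 83, 69, 35, 35, 37, 48, 52, 53, 62, 63, 63, 66, 65, 60]
ref 269 [129, 131, 129, 129, 130, 128, 129, 129, 128, 128, 129, 129, 128, 123, 69, 54, 57, 58, 64, 68, 72, 72, 76, 73]
```

Emit:
play_rows([
  {"x": 0, "y": 0.001, "z": 0.003, "twist": 0},
  {"x": 0, "y": 0.001, "z": 0.007, "twist": 0},
  {"x": 0, "y": 0.001, "z": 0.011, "twist": 0},
  {"x": 0, "y": 0.001, "z": 0.015, "twist": 0},
  {"x": 0, "y": 0.001, "z": 0.019, "twist": 0},
  {"x": 0, "y": 0.001, "z": 0.021, "twist": 0},
  {"x": 0, "y": 0.001, "z": 0.022, "twist": 0},
  {"x": 0, "y": 0.001, "z": 0.022, "twist": 0},
])

```text
time: 19.05
tool_pos: [566.4, -36.6, 202.9]
tcp_rot: [-3.142, 0.0, -0.016]
contact_force: [-0.3, 0.2, -1.0]
grip_width: 9.2
finger_force: 29.9
```

Emit:
play_rows([
  {"x": 0, "y": 0, "z": 0.001, "twist": 0},
  {"x": 0, "y": 0, "z": 0.002, "twist": 0},
  {"x": 0, "y": 0, "z": 0.003, "twist": 0},
  {"x": 0, "y": 0, "z": 0.004, "twist": 0},
  {"x": 0, "y": 0, "z": 0.005, "twist": 0},
  {"x": 0, "y": 0, "z": 0.006, "twist": 0},
  {"x": 0, "y": 0, "z": 0.0065, "twist": 0},
  {"x": 0, "y": 0, "z": 0.0065, "twist": 0},
])

```text
time: 19.85
tool_pos: [566.4, -36.6, 196.4]
tcp_rot: [-3.141, 0.0, -0.016]
contact_force: [-0.6, 0.1, -1.3]
grip_width: 9.3
finger_force: 29.9
```

Emit:
play_rows([
  {"x": 0.003, "y": 0, "z": 0, "twist": 0},
  {"x": 0.006, "y": 0, "z": 0, "twist": 0},
  {"x": 0.009, "y": 0, "z": 0, "twist": 0},
  {"x": 0.01, "y": 0, "z": 0, "twist": 0},
  {"x": 0.011, "y": 0, "z": 0, "twist": 0},
  {"x": 0.012, "y": 0, "z": 0, "twist": 0},
  {"x": 0.0125, "y": 0, "z": 0, "twist": 0},
  {"x": 0.013, "y": 0, "z": 0, "twist": 0},
])

```text
time: 20.65
tool_pos: [578.9, -36.8, 196.5]
tcp_rot: [-3.142, 0.001, -0.016]
contact_force: [-3.2, -0.8, 1.0]
grip_width: 9.4
finger_force: 29.9
```

Emit:
play_rows([
  {"x": 0.0005, "y": 0, "z": 0, "twist": 0},
  {"x": 0.001, "y": 0, "z": 0, "twist": 0},
  {"x": 0.0015, "y": 0, "z": 0, "twist": 0},
  {"x": 0.002, "y": 0, "z": 0, "twist": 0},
  {"x": 0.0025, "y": 0, "z": 0, "twist": 0},
  {"x": 0.0025, "y": 0, "z": 0, "twist": 0},
  {"x": 0.0025, "y": 0, "z": 0, "twist": 0},
  {"x": 0.0025, "y": 0, "z": 0, "twist": 0},
])

```text
time: 21.45
tool_pos: [581.9, -36.8, 196.5]
tcp_rot: [-3.141, 0.0, -0.016]
contact_force: [-4.6, 0.3, 2.3]
grip_width: 9.4
finger_force: 30.0
```

Emit:
play_rows([
  {"x": -0.001, "y": 0, "z": 0, "twist": 0},
  {"x": -0.002, "y": 0, "z": 0, "twist": 0},
  {"x": -0.003, "y": 0, "z": 0, "twist": 0},
  {"x": -0.004, "y": 0, "z": 0, "twist": 0},
  {"x": -0.005, "y": 0, "z": 0, "twist": 0},
  {"x": -0.006, "y": 0, "z": 0, "twist": 0},
  {"x": -0.006, "y": 0, "z": 0, "twist": 0},
  {"x": -0.006, "y": 0, "z": 0, "twist": 0},
])

```text
time: 22.25
tool_pos: [576.0, -36.8, 196.6]
tcp_rot: [-3.142, -0.0, -0.016]
contact_force: [-0.2, 0.2, -1.4]
grip_width: 9.7
finger_force: 30.0
```

Emit:
play_rows([
  {"x": 0, "y": 0, "z": 0.0005, "twist": 0},
  {"x": 0, "y": 0, "z": 0.001, "twist": 0},
  {"x": 0, "y": 0, "z": 0.0015, "twist": 0},
  {"x": 0, "y": 0, "z": 0.002, "twist": 0},
  {"x": 0, "y": 0, "z": 0.0023, "twist": 0},
  {"x": 0, "y": 0, "z": 0.0025, "twist": 0},
  {"x": 0, "y": 0, "z": 0.0025, "twist": 0},
  {"x": 0, "y": 0, "z": 0.0025, "twist": 0},
])

```text
time: 23.05
tool_pos: [576.0, -36.8, 194.3]
tcp_rot: [-3.142, -0.001, -0.016]
contact_force: [-0.9, 0.3, 2.5]
grip_width: 9.6
finger_force: 30.0
```

Run:
```python
from go import *;from snap import *
sync();c=snap("s7","scene");g=c["pixels"].mean(2);r=load("s6")["pixels"].mean(2);k=cur()
for z in(115,135,155):
    for e in(0,1.7):
        print(z,e,proj(c,[k[0]+e,k[1],z])[0].round(1),end=" ")
    u,v=proj(c,[k[0],k[1],z])[0].round().astype(int);print(u-14,g[v,u-14:u+15].round(0).astype(int).tolist())
```

```text
sync [ 5.76033e+02 -3.67580e+01  1.94336e+02 -1.60000e-02] f [-0.9  0.3  2.5] t 23.05 q6 1.39 w 9.6
115 0 [267.3 191.9] 115 1.7 [267.5 192.4] 253 [90, 93, 93, 94, 93, 94, 94, 93, 81, 44, 38, 43, 47, 46, 52, 52, 55, 50, 55, 51, 54, 55, 51, 55, 103, 124, 128, 127, 128]
135 0 [267.5 186.7] 135 1.7 [267.6 187.1] 253 [77, 76, 76, 76, 78, 77, 77, 78, 66, 40, 37, 38, 38, 40, 39, 38, 39, 40, 38, 34, 42, 70, 79, 79, 76, 76, 75, 77, 77]
155 0 [267.6 181.2] 155 1.7 [267.8 181.7] 254 [75, 76, 73, 75, 76, 75, 69, 38, 46, 58, 59, 59, 40, 15, 16, 14, 16, 56, 55, 42, 69, 73, 73, 71, 73, 117, 125, 126, 97]
```

Seated: the force rises at TCP z = 194.3, as predicted. Now the quarter turn, with compensation for the 1.6 mm grasp offset.

Emit:
play_rows([
  {"x": 0, "y": 0.0001, "z": -0.0004, "twist": -4},
  {"x": 0, "y": 0.0003, "z": -0.0004, "twist": -10},
  {"x": 0.0001, "y": 0.0005, "z": -0.0004, "twist": -17},
  {"x": 0.0002, "y": 0.0007, "z": -0.0004, "twist": -24},
  {"x": 0.0003, "y": 0.0008, "z": -0.0004, "twist": -31},
  {"x": 0.0004, "y": 0.001, "z": -0.0004, "twist": -38},
  {"x": 0.0005, "y": 0.0011, "z": -0.0004, "twist": -45},
  {"x": 0.0005, "y": 0.0011, "z": -0.0004, "twist": -45},
])

```text
time: 23.9
tool_pos: [576.5, -38.0, 194.3]
tcp_rot: [3.141, -0.0, 0.77]
contact_force: [0.1, -0.8, -0.3]
grip_width: 9.7
finger_force: 29.9
```

Emit:
play_rows([
  {"x": 0, "y": 0.0002, "z": 0, "twist": -7},
  {"x": 0, "y": 0.0004, "z": 0, "twist": -14},
  {"x": 0.0001, "y": 0.0006, "z": 0, "twist": -21},
  {"x": 0.0002, "y": 0.0008, "z": 0, "twist": -28},
  {"x": 0.0003, "y": 0.0009, "z": 0, "twist": -35},
  {"x": 0.0004, "y": 0.001, "z": 0, "twist": -41},
  {"x": 0.0005, "y": 0.0011, "z": 0, "twist": -45},
  {"x": 0.0005, "y": 0.0011, "z": 0, "twist": -45},
])

```text
time: 24.7
tool_pos: [577.7, -38.4, 194.4]
tcp_rot: [3.141, -0.0, 1.552]
contact_force: [0.6, 0.4, -0.4]
grip_width: 9.6
finger_force: 29.9
```

Emit:
play_rows([
  {"x": 0, "y": 0, "z": 0, "twist": 0},
  {"x": 0, "y": 0, "z": 0.0003, "twist": 0},
  {"x": 0, "y": 0, "z": 0.0005, "twist": 0},
  {"x": 0, "y": 0, "z": 0.0005, "twist": 0},
  {"x": 0, "y": 0, "z": 0.0005, "twist": 0},
  {"x": 0, "y": 0, "z": 0.0005, "twist": 0},
  {"x": 0, "y": 0, "z": 0.0005, "twist": 0},
  {"x": 0, "y": 0, "z": 0.0005, "twist": 0},
])

```text
time: 25.5
tool_pos: [577.7, -38.4, 194.2]
tcp_rot: [3.141, 0.0, 1.555]
contact_force: [0.4, -0.7, 5.2]
grip_width: 9.7
finger_force: 30.0
```

Emit:
play_rows([
  {"x": 0, "y": 0, "z": 0, "twist": 0},
  {"x": 0, "y": 0, "z": 0, "twist": 0},
  {"x": 0, "y": 0, "z": 0, "twist": 0},
  {"x": 0, "y": 0, "z": -0.004, "twist": 0},
  {"x": 0, "y": 0, "z": -0.012, "twist": 0},
  {"x": 0, "y": 0, "z": -0.024, "twist": 0},
  {"x": 0, "y": 0, "z": -0.044, "twist": 0},
  {"x": 0, "y": 0, "z": -0.064, "twist": 0},
], jaw=0.72)

```text
time: 26.3
tool_pos: [577.6, -38.3, 259.6]
tcp_rot: [3.141, 0.0, 1.555]
contact_force: [-0.1, 0.4, -0.4]
grip_width: 25.7
finger_force: 0.0
```

Run:
```python
from go import *;from snap import *
sync();print(rel(542,320,258,2.80),rel(542,320,115,2.80))
c=snap("s8","scene");g=c["pixels"].mean(2)
for z in(115,135,155,183):
    u,v=proj(c,[577.7,-36.8,z])[0];print(z,round(u,1),v.round(1),end=" ");u,v=int(round(u)),int(round(v));print(u-14,g[v,u-14:u+15].round(0).astype(int).tolist())
```

```text
sync [577.555 -38.327 259.595   1.555] f [-0.1  0.4 -0.4] t 26.3 q6 -0.18 w 25.7
([0.3577, -0.0413, 0.0016], np.float64(-71.36)) ([0.3577, -0.0413, 0.1446], np.float64(-71.36))
115 267.5 192.4 253 [73, 74, 73, 74, 73, 76, 75, 64, 40, 37, 36, 43, 50, 48, 51, 50, 53, 53, 54, 56, 58, 56, 54, 57, 66, 71, 114, 123, 125]
135 267.6 187.1 254 [75, 75, 74, 73, 75, 72, 76, 43, 33, 37, 38, 37, 41, 40, 42, 41, 37, 35, 42, 69, 74, 77, 77, 75, 75, 77, 122, 137, 131]
155 267.7 181.7 254 [75, 76, 74, 76, 74, 77, 74, 40, 41, 52, 55, 59, 60, 60, 57, 58, 57, 45, 37, 71, 75, 74, 74, 73, 121, 130, 128, 130, 131]
183 268.0 173.9 254 [76, 75, 76, 73, 76, 41, 17, 14, 11, 10, 14, 17, 16, 18, 17, 14, 10, 16, 12, 15, 39, 69, 118, 129, 132, 129, 100, 61, 49]
```

Emit:
play_rows([
  {"x": 0.02, "y": -0.002, "z": 0, "twist": -8},
  {"x": 0.055, "y": -0.006, "z": 0, "twist": -16},
  {"x": 0.095, "y": -0.011, "z": 0, "twist": -24},
  {"x": 0.135, "y": -0.016, "z": 0, "twist": -32},
  {"x": 0.175, "y": -0.02, "z": 0, "twist": -40},
  {"x": 0.215, "y": -0.025, "z": 0, "twist": -48},
  {"x": 0.255, "y": -0.03, "z": 0, "twist": -56},
  {"x": 0.29, "y": -0.034, "z": 0, "twist": -64},
], jaw=0.56)

```text
time: 27.15
tool_pos: [547.8, 254.2, 258.7]
tcp_rot: [3.141, 0.001, 2.678]
contact_force: [1.0, 0.1, 1.0]
grip_width: 40.0
finger_force: 0.0
```

```bash
python3 -c "
from go import *
upd(.29,-.034,0,-64)
print(rel(542,320,258,2.80),rel(542,320,115,2.80))"
```

```text
cmd [548.253 252.185 259.595   2.672]
([0.0363, 0.0576, 0.0016], np.float64(-7.36)) ([0.0363, 0.0576, 0.1446], np.float64(-7.36))
```

Emit:
play_rows([
  {"x": 0.01, "y": 0.016, "z": 0, "twist": -3},
  {"x": 0.02, "y": 0.032, "z": 0, "twist": -6},
  {"x": 0.03, "y": 0.048, "z": 0, "twist": -7.4},
  {"x": 0.0363, "y": 0.0576, "z": 0, "twist": -7.4},
  {"x": 0.0363, "y": 0.0576, "z": 0.02, "twist": -7.4},
  {"x": 0.0363, "y": 0.0576, "z": 0.045, "twist": -7.4},
  {"x": 0.0363, "y": 0.0576, "z": 0.07, "twist": -7.4},
  {"x": 0.0363, "y": 0.0576, "z": 0.09, "twist": -7.4},
])

```text
time: 27.95
tool_pos: [541.8, 319.6, 166.5]
tcp_rot: [-3.141, -0.001, 2.799]
contact_force: [-0.6, -0.1, -0.8]
grip_width: 40.5
finger_force: 0.0
```

Emit:
play_rows([
  {"x": 0, "y": 0, "z": 0.012, "twist": 0},
  {"x": 0, "y": 0, "z": 0.024, "twist": 0},
  {"x": 0, "y": 0, "z": 0.036, "twist": 0},
  {"x": 0, "y": 0, "z": 0.046, "twist": 0},
  {"x": 0, "y": 0, "z": 0.0546, "twist": 0},
  {"x": 0, "y": 0, "z": 0.0546, "twist": 0},
  {"x": 0, "y": 0, "z": 0.0546, "twist": 0},
  {"x": 0, "y": 0, "z": 0.0546, "twist": 0},
])

```text
time: 28.75
tool_pos: [542.3, 320.2, 114.0]
tcp_rot: [3.141, 0.001, 2.801]
contact_force: [0.9, 0.5, 0.5]
grip_width: 40.4
finger_force: 0.0
```

Emit:
play_rows([
  {"x": 0, "y": 0, "z": 0, "twist": 0},
  {"x": 0, "y": 0, "z": 0, "twist": 0},
  {"x": 0, "y": 0, "z": 0, "twist": 0},
  {"x": 0, "y": 0, "z": 0, "twist": 0},
  {"x": 0, "y": 0, "z": 0, "twist": 0},
  {"x": 0, "y": 0, "z": 0, "twist": 0},
  {"x": 0, "y": 0, "z": 0, "twist": 0},
  {"x": 0, "y": 0, "z": 0, "twist": 0},
], jaw=1.0)

```text
time: 29.55
tool_pos: [542.0, 320.0, 113.4]
tcp_rot: [3.141, 0.0, 2.801]
contact_force: [0.1, 0.7, 0.6]
grip_width: 9.7
finger_force: 30.0
```

```bash
python3 -c "
from go import *
sync()
print(rel(*pw(5,28.4),335,3.1246),pw(5,28.4))"
```

```text
sync [541.987 320.015 113.404   2.801] f [0.1 0.7 0.6] t 29.55 q6 -0.82 w 9.7
([-0.1257, -0.2705, -0.2216], np.float64(-18.55)) (np.float64(570.0931362259896), np.float64(23.048886219940172))
```

Emit:
play_rows([
  {"x": 0, "y": 0, "z": -0.015, "twist": 0},
  {"x": 0, "y": 0, "z": -0.045, "twist": 0},
  {"x": 0, "y": 0, "z": -0.085, "twist": 0},
  {"x": 0, "y": 0, "z": -0.125, "twist": -3},
  {"x": 0, "y": 0, "z": -0.165, "twist": -6},
  {"x": -0.006, "y": -0.013, "z": -0.2, "twist": -9},
  {"x": -0.015, "y": -0.032, "z": -0.222, "twist": -12},
  {"x": -0.028, "y": -0.06, "z": -0.222, "twist": -15},
])

```text
time: 30.35
tool_pos: [549.0, 254.7, 339.0]
tcp_rot: [3.139, 0.006, 3.067]
contact_force: [0.9, -0.3, -1.7]
grip_width: 9.7
finger_force: 29.9
```

```bash
python3 -c "
from go import *
upd(-.028,-.06,-.222,-15)
print(rel(*pw(5,28.4),335,3.1246))"
```

```text
cmd [548.323 254.107 335.404   3.063]
([-0.0399, -0.2286, 0.0004], np.float64(-3.55))
```

Emit:
play_rows([
  {"x": -0.007, "y": -0.04, "z": 0, "twist": -1},
  {"x": -0.014, "y": -0.08, "z": 0, "twist": -2},
  {"x": -0.021, "y": -0.12, "z": 0, "twist": -3},
  {"x": -0.028, "y": -0.16, "z": 0, "twist": -3.5},
  {"x": -0.034, "y": -0.195, "z": 0, "twist": -3.5},
  {"x": -0.038, "y": -0.219, "z": 0, "twist": -3.5},
  {"x": -0.0399, "y": -0.2286, "z": 0, "twist": -3.5},
  {"x": -0.0399, "y": -0.2286, "z": 0.02, "twist": -3.5},
])

```text
time: 31.15
tool_pos: [571.2, 21.8, 317.3]
tcp_rot: [-3.141, 0.005, 3.122]
contact_force: [0.5, 0.2, -2.5]
grip_width: 9.5
finger_force: 29.9
```

Emit:
play_rows([
  {"x": 0, "y": 0, "z": 0.02, "twist": 0},
  {"x": 0, "y": 0, "z": 0.04, "twist": 0},
  {"x": 0, "y": 0, "z": 0.06, "twist": 0},
  {"x": 0, "y": 0, "z": 0.075, "twist": 0},
  {"x": 0, "y": 0, "z": 0.085, "twist": 0},
  {"x": 0, "y": 0, "z": 0.091, "twist": 0},
  {"x": 0, "y": 0, "z": 0.091, "twist": 0},
  {"x": 0, "y": 0, "z": 0.091, "twist": 0},
])

```text
time: 31.95
tool_pos: [570.3, 23.2, 225.0]
tcp_rot: [3.142, 0.001, 3.124]
contact_force: [-0.1, 0.7, -1.1]
grip_width: 9.5
finger_force: 29.9
```

Run:
```python
from go import *;from snap import *
sync();c=snap("s9","scene");g=c["pixels"].mean(2);k=cur();b=k[2]-87.4
print(rel(*pw(5,28.4),k[2],3.1246))
for z in(b+15,b+30,b+45):
    u,v=proj(c,[k[0],k[1],z])[0];print(z.round(0),round(u,1),v.round(1),end=" ");u,v=int(round(u)),int(round(v));print(u-14,g[v,u-14:u+15].round(0).astype(int).tolist())
```

```text
sync [570.334  23.206 224.966   3.124] f [-0.1  0.7 -1.1] t 31.95 q6 -1.65 w 9.5
([0.0002, -0.0002, 0.0], np.float64(-0.04))
153.0 289.2 177.3 275 [68, 75, 74, 73, 73, 73, 55, 30, 28, 35, 39, 39, 40, 39, 40, 40, 41, 38, 38, 35, 71, 74, 74, 74, 60, 54, 74, 72, 71]
168.0 289.5 173.2 275 [69, 76, 73, 74, 73, 54, 47, 49, 35, 34, 37, 34, 40, 40, 38, 43, 38, 39, 37, 33, 59, 118, 131, 129, 116, 67, 52, 95, 96]
183.0 289.8 169.0 276 [131, 132, 118, 65, 49, 50, 31, 27, 35, 35, 37, 40, 43, 43, 41, 39, 41, 38, 37, 49, 124, 131, 132, 131, 134, 131, 137, 141, 112]
```

Emit:
play_rows([
  {"x": 0, "y": 0.0007, "z": 0.003, "twist": 0},
  {"x": 0, "y": 0.0007, "z": 0.007, "twist": 0},
  {"x": 0, "y": 0.0007, "z": 0.011, "twist": 0},
  {"x": 0, "y": 0.0007, "z": 0.015, "twist": 0},
  {"x": 0, "y": 0.0007, "z": 0.019, "twist": 0},
  {"x": 0, "y": 0.0007, "z": 0.022, "twist": 0},
  {"x": 0, "y": 0.0007, "z": 0.0235, "twist": 0},
  {"x": 0, "y": 0.0007, "z": 0.0235, "twist": 0},
])

```text
time: 32.8
tool_pos: [569.9, 23.7, 200.5]
tcp_rot: [3.141, -0.0, 3.124]
contact_force: [0.6, 0.3, -2.2]
grip_width: 9.5
finger_force: 29.9
```

Emit:
play_rows([
  {"x": 0, "y": 0, "z": 0.0015, "twist": 0},
  {"x": 0, "y": 0, "z": 0.003, "twist": 0},
  {"x": 0, "y": 0, "z": 0.0045, "twist": 0},
  {"x": -0.001, "y": 0, "z": 0.0055, "twist": 0},
  {"x": -0.0025, "y": 0, "z": 0.006, "twist": 0},
  {"x": -0.004, "y": 0, "z": 0.006, "twist": 0},
  {"x": -0.005, "y": 0, "z": 0.006, "twist": 0},
  {"x": -0.006, "y": 0, "z": 0.006, "twist": 0},
])

```text
time: 33.6
tool_pos: [576.2, 23.6, 194.9]
tcp_rot: [3.141, 0.0, 3.124]
contact_force: [-0.5, -0.6, -0.7]
grip_width: 9.0
finger_force: 29.9
```

Emit:
play_rows([
  {"x": -0.0005, "y": 0, "z": 0, "twist": 0},
  {"x": -0.001, "y": 0, "z": 0, "twist": 0},
  {"x": -0.0015, "y": 0, "z": 0, "twist": 0},
  {"x": -0.002, "y": 0, "z": 0, "twist": 0},
  {"x": -0.002, "y": 0, "z": 0, "twist": 0},
  {"x": -0.002, "y": 0, "z": 0, "twist": 0},
  {"x": -0.002, "y": 0, "z": 0, "twist": 0},
  {"x": -0.002, "y": 0, "z": 0, "twist": 0},
])

```text
time: 34.4
tool_pos: [578.0, 23.6, 194.8]
tcp_rot: [3.142, -0.0, 3.124]
contact_force: [-0.2, -0.1, -1.2]
grip_width: 9.7
finger_force: 29.9
```

Emit:
play_rows([
  {"x": -0.0005, "y": 0, "z": 0, "twist": 0},
  {"x": -0.001, "y": 0, "z": 0, "twist": 0},
  {"x": -0.0015, "y": 0, "z": 0, "twist": 0},
  {"x": -0.002, "y": 0, "z": 0, "twist": 0},
  {"x": -0.002, "y": 0, "z": 0, "twist": 0},
  {"x": -0.002, "y": 0, "z": 0, "twist": 0},
  {"x": -0.002, "y": 0, "z": 0, "twist": 0},
  {"x": -0.002, "y": 0, "z": 0, "twist": 0},
])

```text
time: 35.2
tool_pos: [580.0, 23.6, 194.8]
tcp_rot: [3.142, -0.0, 3.124]
contact_force: [0.1, -0.6, -1.1]
grip_width: 9.5
finger_force: 29.9
```

Emit:
play_rows([
  {"x": -0.0005, "y": 0, "z": 0, "twist": 0},
  {"x": -0.001, "y": 0, "z": 0, "twist": 0},
  {"x": -0.0015, "y": 0, "z": 0, "twist": 0},
  {"x": -0.002, "y": 0, "z": 0, "twist": 0},
  {"x": -0.0025, "y": 0, "z": 0, "twist": 0},
  {"x": -0.0025, "y": 0, "z": 0, "twist": 0},
  {"x": -0.0025, "y": 0, "z": 0, "twist": 0},
  {"x": -0.0025, "y": 0, "z": 0, "twist": 0},
])

```text
time: 36.0
tool_pos: [582.5, 23.5, 194.8]
tcp_rot: [3.142, 0.0, 3.124]
contact_force: [0.9, -0.7, -1.4]
grip_width: 9.5
finger_force: 29.9
```

Run:
```python
from go import *;from snap import *
sync();c=snap("s10","scene");k=cur()
for n in("s6","s8","s10"):
    q=load(n);hsv=cv2.cvtColor(q['pixels'],cv2.COLOR_RGB2HSV)
    m=((hsv[...,0]>5)&(hsv[...,0]<20)&(hsv[...,1]>120));m[:, :215]=0;m[:,330:]=0;m[:150]=0;m[240:]=0
    v,u=np.nonzero(m);L=u<282;print(n,len(u),"min/max u",u.min(),u.max(),"right band top",[v[u==x].min() for x in(297,299,301)],"bot",[v[u==x].max() for x in (297,299,301)],"left bot",[v[u==x].max() for x in (266,270,273)],"left top",[v[u==x].min() for x in (262,270,273)])
```

```text
sync [582.512  23.521 194.832   3.124] f [ 0.9 -0.7 -1.4] t 36.0 q6 -1.64 w 9.5
s6 488 min/max u 258 304 right band top [np.int64(186), np.int64(186), np.int64(187)] bot [np.int64(198), np.int64(205), np.int64(205)] left bot [np.int64(210), np.int64(209), np.int64(209)] left top [np.int64(195), np.int64(190), np.int64(190)]
s8 500 min/max u 258 304 right band top [np.int64(186), np.int64(186), np.int64(187)] bot [np.int64(197), np.int64(205), np.int64(205)] left bot [np.int64(210), np.int64(209), np.int64(209)] left top [np.int64(193), np.int64(190), np.int64(190)]
s10 502 min/max u 258 304 right band top [np.int64(151), np.int64(186), np.int64(186)] bot [np.int64(197), np.int64(205), np.int64(205)] left bot [np.int64(210), np.int64(209), np.int64(209)] left top [np.int64(193), np.int64(190), np.int64(190)]
```

Emit:
play_rows([
  {"x": -0.0005, "y": 0, "z": 0, "twist": 0},
  {"x": -0.001, "y": 0, "z": 0, "twist": 0},
  {"x": -0.0015, "y": 0, "z": 0, "twist": 0},
  {"x": -0.002, "y": 0, "z": 0, "twist": 0},
  {"x": -0.002, "y": 0, "z": 0, "twist": 0},
  {"x": -0.002, "y": 0, "z": 0, "twist": 0},
  {"x": -0.002, "y": 0, "z": 0, "twist": 0},
  {"x": -0.002, "y": 0, "z": 0, "twist": 0},
])

```text
time: 36.85
tool_pos: [584.4, 23.5, 194.8]
tcp_rot: [3.142, -0.0, 3.124]
contact_force: [-0.9, 0.1, -0.2]
grip_width: 9.6
finger_force: 30.0
```

Emit:
play_rows([
  {"x": -0.0005, "y": 0, "z": 0, "twist": 0},
  {"x": -0.001, "y": 0, "z": 0, "twist": 0},
  {"x": -0.0015, "y": 0, "z": 0, "twist": 0},
  {"x": -0.002, "y": 0, "z": 0, "twist": 0},
  {"x": -0.002, "y": 0, "z": 0, "twist": 0},
  {"x": -0.002, "y": 0, "z": 0, "twist": 0},
  {"x": -0.002, "y": 0, "z": 0, "twist": 0},
  {"x": -0.002, "y": 0, "z": 0, "twist": 0},
])

```text
time: 37.65
tool_pos: [586.5, 23.4, 194.8]
tcp_rot: [3.141, 0.0, 3.124]
contact_force: [-0.7, 0.4, -0.8]
grip_width: 9.1
finger_force: 30.0
```

Emit:
play_rows([
  {"x": -0.0005, "y": 0, "z": 0, "twist": 0},
  {"x": -0.001, "y": 0, "z": 0, "twist": 0},
  {"x": -0.0015, "y": 0, "z": 0, "twist": 0},
  {"x": -0.002, "y": 0, "z": 0, "twist": 0},
  {"x": -0.0025, "y": 0, "z": 0, "twist": 0},
  {"x": -0.0025, "y": 0, "z": 0, "twist": 0},
  {"x": -0.0025, "y": 0, "z": 0, "twist": 0},
  {"x": -0.0025, "y": 0, "z": 0, "twist": 0},
])

```text
time: 38.45
tool_pos: [588.8, 23.5, 194.8]
tcp_rot: [3.141, -0.0, 3.124]
contact_force: [-4.6, 0.1, 1.9]
grip_width: 10.0
finger_force: 30.0
```

Run:
```python
from go import *;from snap import *
sync();c=snap("s11","scene");k=cur();g=c["pixels"].mean(2)
q=load("s8")["pixels"].mean(2)
for nm,G,P in(("L",g,k[:2]),("R",g,(577.7,-38.4)),("Rold",q,(577.7,-38.4))):
  for z in(125,135,145,155,165):
    u,v=proj(c,[*P,z])[0];print(nm,z,round(u,1),v.round(1),end=" ");u,v=int(round(u)),int(round(v));print(u-12,G[v,u-12:u+13].round(0).astype(int).tolist())
# vertical profile through bottle-top boundary at left & right posts
for u in(264,267,286,289,292):print(u,g[160:212,u].round(0).astype(int).tolist())
```

```text
sync [588.832  23.473 194.797   3.124] f [-4.6  0.1  1.9] t 38.45 q6 -1.64 w 10.0
L 125 290.5 189.5 278 [78, 71, 70, 71, 108, 112, 113, 116, 118, 119, 119, 120, 121, 123, 121, 123, 99, 62, 56, 54, 56, 55, 56, 60, 55]
L 135 290.7 186.8 279 [74, 75, 74, 75, 74, 49, 39, 44, 39, 53, 59, 57, 82, 89, 67, 48, 43, 48, 52, 53, 54, 50, 51, 67, 58]
L 145 290.9 184.1 279 [76, 74, 74, 74, 59, 34, 33, 37, 37, 38, 40, 40, 39, 40, 43, 36, 35, 49, 71, 76, 75, 65, 76, 77, 60]
L 155 291.1 181.4 279 [73, 72, 73, 59, 35, 30, 32, 36, 43, 50, 50, 38, 24, 16, 30, 41, 35, 52, 72, 76, 73, 71, 72, 75, 67]
L 165 291.3 178.7 279 [74, 75, 75, 57, 46, 39, 41, 53, 58, 58, 48, 22, 18, 13, 16, 42, 48, 45, 70, 75, 106, 88, 72, 71, 74]
R 125 266.9 189.8 255 [92, 94, 94, 94, 93, 80, 46, 35, 39, 39, 40, 42, 39, 43, 44, 43, 44, 44, 52, 50, 51, 77, 111, 117, 115]
R 135 267.0 187.2 255 [93, 95, 95, 93, 95, 94, 54, 33, 38, 39, 40, 41, 41, 40, 39, 39, 41, 42, 68, 75, 76, 75, 74, 75, 74]
R 145 267.1 184.5 255 [95, 95, 95, 96, 94, 94, 51, 35, 36, 39, 42, 43, 43, 43, 44, 38, 36, 43, 72, 77, 74, 75, 74, 73, 76]
R 155 267.2 181.8 
[... 1306 characters left out ...]
86 [18, 30, 70, 70, 70, 69, 70, 69, 69, 68, 69, 68, 74, 100, 120, 60, 59, 57, 58, 53, 45, 36, 35, 35, 37, 37, 38, 44, 79, 118, 124, 127, 130, 130, 132, 133, 132, 134, 130, 129, 124, 117, 116, 111, 106, 103, 97, 85, 67, 132, 132, 134]
289 [22, 50, 69, 70, 70, 69, 69, 69, 69, 70, 69, 69, 69, 59, 58, 38, 19, 30, 42, 48, 57, 50, 44, 41, 40, 37, 40, 59, 111, 120, 125, 128, 129, 131, 130, 131, 132, 131, 132, 127, 121, 118, 114, 109, 106, 100, 94, 79, 56, 128, 132, 131]
292 [30, 58, 72, 60, 57, 55, 50, 12, 15, 16, 13, 13, 10, 16, 19, 15, 13, 13, 13, 13, 16, 16, 42, 39, 40, 41, 48, 89, 115, 121, 126, 128, 130, 131, 133, 133, 133, 132, 131, 123, 121, 115, 112, 106, 101, 97, 89, 68, 90, 131, 133, 129]
```

Left contact is at TCP x ≈ 588, and the image agrees that the bottle is square to the fence. I'll back off about 4 mm, seat the post and turn it.

Emit:
play_rows([
  {"x": 0.001, "y": 0, "z": 0, "twist": 0},
  {"x": 0.002, "y": 0, "z": 0, "twist": 0},
  {"x": 0.003, "y": 0, "z": 0, "twist": 0},
  {"x": 0.0043, "y": 0, "z": 0, "twist": 0},
  {"x": 0.0043, "y": 0, "z": 0.001, "twist": 0},
  {"x": 0.0043, "y": 0, "z": 0.002, "twist": 0},
  {"x": 0.0043, "y": 0, "z": 0.0026, "twist": 0},
  {"x": 0.0043, "y": 0, "z": 0.0026, "twist": 0},
])

```text
time: 39.3
tool_pos: [584.9, 23.4, 192.3]
tcp_rot: [3.142, 0.0, 3.124]
contact_force: [0.1, 0.3, -1.0]
grip_width: 10.0
finger_force: 30.0
```

Emit:
play_rows([
  {"x": 0, "y": 0, "z": -0.0003, "twist": 3},
  {"x": 0, "y": -0.0001, "z": -0.0003, "twist": 10},
  {"x": 0, "y": -0.0002, "z": -0.0003, "twist": 17},
  {"x": 0, "y": -0.0003, "z": -0.0003, "twist": 24},
  {"x": 0, "y": -0.0003, "z": -0.0003, "twist": 31},
  {"x": 0, "y": -0.0004, "z": -0.0003, "twist": 38},
  {"x": 0, "y": -0.0004, "z": -0.0003, "twist": 45},
  {"x": 0, "y": -0.0004, "z": -0.0003, "twist": 45},
])

```text
time: 40.1
tool_pos: [584.7, 23.1, 192.5]
tcp_rot: [3.142, -0.0, 2.337]
contact_force: [-0.8, -0.2, -0.2]
grip_width: 9.2
finger_force: 30.0
```

Emit:
play_rows([
  {"x": 0, "y": 0, "z": 0, "twist": 7},
  {"x": 0, "y": 0, "z": 0, "twist": 14},
  {"x": 0, "y": 0, "z": 0, "twist": 21},
  {"x": 0, "y": 0, "z": 0, "twist": 28},
  {"x": 0, "y": 0, "z": 0, "twist": 35},
  {"x": 0, "y": 0, "z": 0, "twist": 41},
  {"x": 0, "y": 0, "z": 0, "twist": 45},
  {"x": 0, "y": 0, "z": 0, "twist": 45},
])

```text
time: 40.9
tool_pos: [583.6, 23.2, 192.2]
tcp_rot: [-3.139, -0.0, 1.556]
contact_force: [-5.1, -0.2, 0.1]
grip_width: 9.2
finger_force: 30.1
```

Emit:
play_rows([
  {"x": 0, "y": 0, "z": 0.0003, "twist": 0},
  {"x": 0, "y": 0, "z": 0.0006, "twist": 0},
  {"x": 0, "y": 0, "z": 0.0009, "twist": 0},
  {"x": 0, "y": 0, "z": 0.0012, "twist": 0},
  {"x": 0, "y": 0, "z": 0.0012, "twist": 0},
  {"x": 0, "y": 0, "z": 0.0012, "twist": 0},
  {"x": 0, "y": 0, "z": 0.0012, "twist": 0},
  {"x": 0, "y": 0, "z": 0.0012, "twist": 0},
])

```text
time: 41.7
tool_pos: [584.0, 23.1, 192.1]
tcp_rot: [-3.141, -0.0, 1.556]
contact_force: [-6.3, -0.3, 6.3]
grip_width: 9.4
finger_force: 30.2
```

Emit:
play_rows([
  {"x": 0, "y": -0.0005, "z": -0.001, "twist": 0},
  {"x": 0, "y": -0.001, "z": -0.001, "twist": 0},
  {"x": 0, "y": -0.0015, "z": -0.001, "twist": 0},
  {"x": 0, "y": -0.002, "z": -0.001, "twist": 0},
  {"x": 0, "y": -0.0025, "z": -0.001, "twist": 0},
  {"x": 0, "y": -0.0028, "z": -0.0005, "twist": 0},
  {"x": 0, "y": -0.0028, "z": 0, "twist": 0},
  {"x": 0, "y": -0.0028, "z": 0, "twist": 0},
])

```text
time: 42.5
tool_pos: [582.4, 23.0, 192.0]
tcp_rot: [3.14, 0.0, 1.553]
contact_force: [-1.6, 0.0, 3.5]
grip_width: 9.2
finger_force: 30.0
```

Emit:
play_rows([
  {"x": 0, "y": 0, "z": 0, "twist": 0},
  {"x": 0, "y": 0, "z": 0, "twist": 0},
  {"x": 0, "y": 0, "z": 0, "twist": 0},
  {"x": 0, "y": 0, "z": -0.004, "twist": 0},
  {"x": 0, "y": 0, "z": -0.012, "twist": 0},
  {"x": 0, "y": 0, "z": -0.024, "twist": 0},
  {"x": 0, "y": 0, "z": -0.036, "twist": 0},
  {"x": 0, "y": 0, "z": -0.036, "twist": 0},
], jaw=0.72)

```text
time: 43.3
tool_pos: [583.1, 23.0, 230.1]
tcp_rot: [3.137, 0.0, 1.553]
contact_force: [-0.0, -0.2, -0.0]
grip_width: 25.9
finger_force: 0.0
```

Run:
```python
from go import *;from snap import *
sync();print(rel(577.7,-38.4,194.8,1.555))
c=snap("s12","scene");g=c["pixels"].mean(2)
# sleeve-top front edge and wing extents for both posts
for nm,P in(("L",(582.4,24)),("R",(577.7,-38.4))):
    for z in(135,145,183):
        u,v=proj(c,[*P,z])[0];print(nm,z,round(u,1),v.round(1),end=" ");u,v=int(round(u)),int(round(v));print(u-12,g[v,u-12:u+13].round(0).astype(int).tolist())
    u,v=proj(c,[*P,167])[0];print("axis@167",u.round(1),v.round(1),[ (uu,g[168:196,uu].round(0).astype(int).tolist()) for uu in (int(u)-1,int(u)+1)])
```

```text
sync [583.051  23.049 230.076   1.553] f [-0.  -0.2 -0. ] t 43.3 q6 -0.07 w 25.9
([-0.0615, -0.0043, 0.0353], np.float64(-0.12))
L 135 290.3 185.1 278 [73, 75, 75, 73, 73, 73, 44, 27, 33, 35, 39, 41, 38, 41, 42, 36, 38, 35, 36, 71, 90, 75, 72, 67, 72]
L 145 290.5 182.4 278 [75, 74, 73, 74, 73, 44, 28, 31, 35, 34, 38, 41, 46, 44, 47, 42, 40, 38, 36, 62, 72, 66, 71, 73, 75]
L 183 291.3 171.9 279 [66, 38, 25, 26, 30, 30, 17, 16, 15, 16, 18, 16, 16, 15, 11, 17, 15, 13, 11, 13, 75, 61, 56, 112, 99]
axis@167 290.9 176.4 [(289, [24, 18, 20, 14, 18, 11, 17, 12, 18, 10, 24, 58, 58, 50, 41, 39, 37, 41, 42, 57, 109, 118, 125, 122, 86, 75, 79, 80]), (291, [13, 13, 16, 17, 16, 18, 17, 16, 14, 18, 39, 60, 58, 58, 44, 38, 41, 41, 43, 61, 112, 119, 125, 123, 75, 76, 79, 79])]
R 135 267.0 187.2 255 [93, 93, 92, 94, 94, 94, 51, 36, 37, 40, 41, 41, 41, 43, 42, 42, 33, 39, 69, 75, 75, 75, 73, 73, 72]
R 145 267.1 184.5 255 [95, 94, 95, 94, 95, 93, 53, 33, 37, 45, 51, 63, 69, 64, 54, 39, 37, 42, 70, 75, 75, 74, 74, 74, 74]
R 183 267.4 174.0 255 [97, 96, 94, 95, 53, 17, 14, 18, 13, 17, 18, 13, 12, 15, 14, 11, 11, 16, 12, 38, 69, 75, 74, 73, 74]
axis@167 267.2 178.4 [(266, [127, 58, 13, 16, 16, 13, 13, 14, 15, 16, 11, 17, 38, 61, 61, 72, 63, 42, 42, 41, 43, 41, 41, 44, 51, 54, 56, 61]), (268, [83, 41, 17, 19, 14, 14, 15, 15, 17, 11, 17, 22, 48, 58, 61, 64, 64, 42, 40, 43, 44, 41, 43, 48, 50, 57, 63, 72])]
```

Emit:
play_rows([
  {"x": -0.012, "y": 0, "z": 0, "twist": 0},
  {"x": -0.03, "y": -0.001, "z": 0, "twist": 0},
  {"x": -0.048, "y": -0.002, "z": 0, "twist": 0},
  {"x": -0.0615, "y": -0.002, "z": 0, "twist": 0},
  {"x": -0.0615, "y": -0.002, "z": 0.008, "twist": 0},
  {"x": -0.0615, "y": -0.002, "z": 0.018, "twist": 0},
  {"x": -0.0615, "y": -0.002, "z": 0.028, "twist": 0},
  {"x": -0.0615, "y": -0.002, "z": 0.035, "twist": 0},
])

```text
time: 44.15
tool_pos: [578.2, -37.5, 190.7]
tcp_rot: [-3.14, -0.001, 1.554]
contact_force: [0.5, -1.0, -0.3]
grip_width: 25.6
finger_force: 0.0
```

Emit:
play_rows([
  {"x": 0, "y": 0, "z": 0, "twist": 0},
  {"x": 0, "y": 0, "z": 0, "twist": 0},
  {"x": 0, "y": 0, "z": 0, "twist": 0},
  {"x": 0, "y": 0, "z": 0, "twist": 0},
  {"x": 0, "y": 0, "z": 0, "twist": 0},
  {"x": 0, "y": 0, "z": 0, "twist": 0},
  {"x": 0, "y": 0, "z": 0, "twist": 0},
  {"x": 0, "y": 0, "z": 0, "twist": 0},
], jaw=1.0)

```text
time: 44.95
tool_pos: [578.8, -38.4, 192.5]
tcp_rot: [3.141, -0.0, 1.553]
contact_force: [0.3, 1.2, -0.6]
grip_width: 9.8
finger_force: 29.9
```

Emit:
play_rows([
  {"x": 0, "y": 0.0004, "z": -0.0003, "twist": 0},
  {"x": 0, "y": 0.0008, "z": -0.0003, "twist": 0},
  {"x": 0, "y": 0.0012, "z": -0.0003, "twist": 0},
  {"x": 0, "y": 0.0016, "z": -0.0003, "twist": 0},
  {"x": 0, "y": 0.002, "z": -0.0003, "twist": 0},
  {"x": 0, "y": 0.002, "z": -0.0003, "twist": 0},
  {"x": 0, "y": 0.002, "z": -0.0003, "twist": 0},
  {"x": 0, "y": 0.002, "z": -0.0003, "twist": 0},
])

```text
time: 45.75
tool_pos: [580.8, -38.4, 192.6]
tcp_rot: [-3.142, -0.0, 1.553]
contact_force: [-0.2, 0.4, -1.1]
grip_width: 9.5
finger_force: 29.9
```

Emit:
play_rows([
  {"x": 0, "y": 0.0004, "z": 0, "twist": 0},
  {"x": 0, "y": 0.0008, "z": 0, "twist": 0},
  {"x": 0, "y": 0.0012, "z": 0, "twist": 0},
  {"x": 0, "y": 0.0016, "z": 0, "twist": 0},
  {"x": 0, "y": 0.002, "z": 0, "twist": 0},
  {"x": 0, "y": 0.002, "z": 0, "twist": 0},
  {"x": 0, "y": 0.002, "z": 0, "twist": 0},
  {"x": 0, "y": 0.002, "z": 0, "twist": 0},
])

```text
time: 46.55
tool_pos: [582.8, -38.4, 192.6]
tcp_rot: [3.142, -0.0, 1.553]
contact_force: [-0.3, 0.1, -1.3]
grip_width: 9.5
finger_force: 29.9
```

Emit:
play_rows([
  {"x": 0, "y": 0.0004, "z": 0, "twist": 0},
  {"x": 0, "y": 0.0008, "z": 0, "twist": 0},
  {"x": 0, "y": 0.0012, "z": 0, "twist": 0},
  {"x": 0, "y": 0.0016, "z": 0, "twist": 0},
  {"x": 0, "y": 0.002, "z": 0, "twist": 0},
  {"x": 0, "y": 0.002, "z": 0, "twist": 0},
  {"x": 0, "y": 0.002, "z": 0, "twist": 0},
  {"x": 0, "y": 0.002, "z": 0, "twist": 0},
])

```text
time: 47.35
tool_pos: [584.6, -38.4, 192.7]
tcp_rot: [-3.141, -0.0, 1.553]
contact_force: [-4.2, 0.4, 0.8]
grip_width: 9.0
finger_force: 30.2
```

Right contact is at TCP x ≈ 584. I'll back off 1.5 mm, seat the post and release.

Emit:
play_rows([
  {"x": 0, "y": -0.0005, "z": 0, "twist": 0},
  {"x": 0, "y": -0.001, "z": 0, "twist": 0},
  {"x": 0, "y": -0.0015, "z": 0, "twist": 0},
  {"x": 0, "y": -0.0018, "z": 0, "twist": 0},
  {"x": 0, "y": -0.0018, "z": 0.0003, "twist": 0},
  {"x": 0, "y": -0.0018, "z": 0.0006, "twist": 0},
  {"x": 0, "y": -0.0018, "z": 0.0008, "twist": 0},
  {"x": 0, "y": -0.0018, "z": 0.0008, "twist": 0},
])

```text
time: 48.15
tool_pos: [583.4, -38.4, 192.4]
tcp_rot: [3.14, 0.0, 1.553]
contact_force: [-1.1, 1.1, 5.5]
grip_width: 9.7
finger_force: 30.0
```

Emit:
play_rows([
  {"x": 0, "y": 0, "z": 0, "twist": 0},
  {"x": 0, "y": 0, "z": 0, "twist": 0},
  {"x": 0, "y": 0, "z": 0, "twist": 0},
  {"x": 0, "y": 0, "z": -0.004, "twist": 0},
  {"x": 0, "y": 0, "z": -0.012, "twist": 0},
  {"x": 0, "y": 0, "z": -0.03, "twist": 0},
  {"x": 0, "y": 0, "z": -0.06, "twist": 0},
  {"x": 0, "y": 0, "z": -0.1, "twist": 0},
], jaw=0.72)

```text
time: 48.95
tool_pos: [582.3, -38.3, 292.0]
tcp_rot: [-3.139, -0.001, 1.553]
contact_force: [1.1, -0.5, 0.4]
grip_width: 25.8
finger_force: 0.0
```

Run:
```python
from go import *;from snap import *
sync();c=snap("s13","scene");g=c["pixels"].mean(2);r=load("s6")
for nm,P in(("L",(582.4,24)),("R",(582.8,-38.4))):
    for z in(135,183):
        u,v=proj(c,[*P,z])[0];print(nm,z,round(u,1),v.round(1),end=" ");u,v=int(round(u)),int(round(v));print(u-12,g[v,u-12:u+13].round(0).astype(int).tolist())
    u,v=proj(c,[*P,167])[0];print("axis@167",u.round(1),v.round(1),[ (uu,g[166:196,uu].round(0).astype(int).tolist()) for uu in (int(u)-1,int(u)+1)])
hsv=cv2.cvtColor(c['pixels'],cv2.COLOR_RGB2HSV)
m=((hsv[...,0]>5)&(hsv[...,0]<20)&(hsv[...,1]>120));m[:, :215]=0;m[:,330:]=0;m[:150]=0;m[240:]=0
v,u=np.nonzero(m);print("bottle",u.min(),u.max(),[v[u==x].max() for x in (266,270,273,299,301)])
# flask, knob, pot, beaker unchanged vs first picture
a=load("scene0")["pixels"].astype(int)
for n,(u0,u1,v0,v1) in dict(flask=(298,322,150,190),knob=(355,377,130,162),pot=(380,405,210,245),beaker=(145,180,240,285)).items():print(n,np.abs(a[v0:v1,u0:u1]-c["pixels"][v0:v1,u0:u1]).mean().round(1))
```

```text
sync [582.258 -38.279 292.038   1.553] f [ 1.1 -0.5  0.4] t 48.95 q6 -0.18 w 25.8
L 135 290.3 185.1 278 [72, 123, 129, 130, 131, 128, 75, 37, 33, 35, 35, 41, 44, 42, 43, 42, 44, 39, 38, 103, 134, 137, 138, 100, 77]
L 183 291.3 171.9 279 [115, 66, 47, 48, 34, 30, 12, 19, 16, 15, 12, 12, 14, 13, 10, 13, 12, 15, 16, 12, 81, 63, 54, 111, 98]
axis@167 290.9 176.4 [(289, [141, 135, 47, 21, 18, 11, 12, 15, 14, 17, 13, 15, 39, 102, 95, 53, 51, 39, 39, 41, 40, 67, 110, 117, 124, 126, 128, 128, 129, 130]), (291, [143, 135, 20, 21, 19, 18, 14, 14, 16, 12, 15, 20, 49, 103, 111, 84, 68, 37, 42, 42, 50, 95, 126, 119, 124, 128, 128, 129, 131, 130])]
R 135 267.4 188.5 255 [74, 74, 72, 74, 75, 74, 50, 37, 35, 37, 41, 40, 40, 37, 38, 39, 37, 38, 61, 58, 67, 78, 93, 103, 106]
R 183 267.8 175.3 256 [75, 76, 76, 43, 17, 14, 14, 12, 15, 18, 15, 18, 11, 16, 14, 14, 12, 12, 22, 68, 124, 129, 130, 131, 116]
axis@167 267.7 179.8 [(266, [132, 131, 126, 121, 73, 20, 10, 13, 11, 15, 13, 12, 10, 12, 19, 31, 58, 59, 57, 46, 39, 38, 42, 40, 40, 45, 51, 51, 54, 62]), (268, [76, 88, 86, 85, 63, 15, 17, 17, 14, 11, 13, 12, 15, 11, 16, 39, 57, 59, 57, 47, 41, 39, 39, 37, 41, 51, 50, 54, 65, 72])]
bottle 258 304 [np.int64(210), np.int64(209), np.int64(209), np.int64(205), np.int64(205)]
flask 6.2
knob 14.5
pot 2.9
beaker 2.7
```

Run:
```python
from h import *
for n in("scene0","s13"):
    g=load(n)["pixels"].mean(2)[128:150,358:376];v,u=np.nonzero(g<28);print(n,len(u),u.mean().round(2),v.mean().round(2))
from plant import bot
print(bot.close_job())
```

```text
scene0 126 10.79 11.9
s13 118 10.73 11.53
the job is handed in; nothing more can be done
None
```

The job is handed in at about 49 s. The bottle lies against the fence, with one stop post seated and turned square in each slot at roughly 1–2 mm of play. The flask, round-knobbed post, pot and beaker look unmoved in the last picture. On the first push the fingers rode up onto the bottle (about 52 N upward), so I backed off and pushed again lower; I could not check whether it slid at all then.

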